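Lay the tall ink bottle down for its leak check

ROBOT

A 7-joint arm with a two-finger parallel gripper is mounted at the origin on the work surface. World frame = base frame: x ahead of the robot, y to its left, z up, the work surface at z = 0. Lengths are in m, angles in degrees, forces in N, time in s.
With the tool pointing down it reaches from about 0.425 to 0.875 m from the base axis. Payload 4.7 kg.
Tool frame: the origin (TCP) lies at the very end of the fingers, on their centre line; the grasp point (between the pads) lies 19 mm behind it; z points along the fingers, y is the direction in which the jaws open and shut (so a half turn about z gives the same grasp; the last joint's range is limited). The gripper opens to 87 mm and grips with 3 to 60 N. Pads are 19 mm wide; open, the fingers measure 117 mm over their backs; the gripper's body (75 mm by 190 mm) begins 51 mm behind the grasp point.
Start: joints at [-69.265, 18.392, -4.016, 83.108, 1.295, 78.541, -3.26], TCP at [0.222, 0.611, 0.223] pointing down, gripper open.
Joint ranges: [-163.93, 163.93], [-17.29, 119.83], [-79.2, 71.16], [3.27, 140.29], [-89.18, 269.18], [5.43, 117.66], [-154.24, 154.24]. Speed limits (degrees/s): [147.25, 147.25, 180, 180, 180, 180, 180].

INTERFACE

Orientations are given as [roll, pitch, yaw] about the fixed x, y, z axes, in that order (R = Rz(yaw) Ry(pitch) Rx(roll)).
In Python, from cell import env gives the robot as it stands.
- The arm moves only by the tool servo_tool, never from a script. Its argument "increments" is a list that holds one entry, the list of rows, each a list of 7 numbers: the shift along the tool's x, y, z in m, then the turn, a rotation vector about the tool's x, y, z in degrees, then the opening, from -1 (shut) to 1 (fully open). In form: [[[dx, dy, dz, rx, ry, rz, fingers], ...]]. A call has 1 to 20 rows; each row is the pose to reach, as a shift and turn from the pose commanded when the call began, along the tool's axes at that moment; what a row does not reach only later rows make up. A row lasts 1/10 s, in which the tool goes at most 50 mm and 8.59 degrees, less where a joint would pass 70% of its speed; a pose out of reach is approached as far as the arm can. A call with a gripper value outside its range is refused whole. The fingers move at their own pace and stop on an object; "squeeze" is the grip in N (left out, the last holds). Time passes only in rows, so rows that repeat a pose let the fingers close. It gives the time, the measured TCP pose, the force and the opening at its end, in the units of the state.
- env.get_obs(): the state, without advancing time (a new reading comes with each control period).
- env.read_camera(name): name is "side" or "top"; returns a dict with "frame" (420x560x3 uint8, blue, green, red), "intrinsics" (3x3 intrinsics, pixels), "rvec" (rotation vector, rad) and "tvec" (3), from world to camera coordinates, as OpenCV has them. Camera axes: x right, y down, z forward; pixel columns grow to the right and rows downward; lengths in m; the calibration is good to about 2 mm. A picture is of the moment at which its call begins. There is no depth.
- env.sign_off(): hands the job in, once; it reports no verdict.
The state is a dict: "time_s": time; "qpos": joint angles; "joint_velocities": joint speeds; "effort": joint torques, N m; "tool_pos": TCP position; "tool_rot": TCP orientation; "force": force on the tool from outside, world axes, zero at the start; "wrist_torque": the same for the moment, N m; "grip_width": finger opening in m.
Only numpy, scipy, OpenCV 4.12 (cv2) and the standard library are available. Lean on these libraries where they do the work, as an engineer would, in place of code of your own. Each camera call takes 0.05 s, during which the arm holds its last target.

TASK

Tip the tall ink bottle over towards the padded trough, so that its foot turns against the trough's lip and it comes to lie on its side in the trough, cap out over the paper drip card. Guide its cap down with your fingers all the way so that it lands gently instead of toppling: do not pinch it, press hard on it, lift it or carry it. Leave the small bottles where they stand, and finish with the hand clear.

Things in the scene. Friction and masses are not known exactly. Their poses are not given: they have to be found in the camera images.
- cradle: Leak-check cradle, fixed, of aluminium and black rubber. Origin on the table under the middle of the trough's lip; z up. To its +x (away from the robot, give or take its yaw) a standing bay: floor 6 mm above the table, 75 mm long, between two cheeks 68 mm apart, tops 26 mm above the table. To its -x the V trough, and on the table from x = -86 to -180 mm a flat paper drip card.
- lip (a point): Middle of the trough's lip, 16 mm above the table: the bottom of the V at its end face (cradle x = 0), which stands 10 mm above the bay's floor and is the stop for the bottle's foot. Axes as the cradle's.
- trough_end (a point): Bottom of the V at the trough's other end, cradle x = -80 mm, 16 mm above the table. The rubber V is 67 mm wide, sides sloping 30 degrees, outer edges about 33 mm high. A bottle lying in it has its axis about 48 mm above the table along the cradle's x, cap to -x, foot at about x = 10 to 50 mm; the cap then sticks out past this end with about 30 mm free below it.
- foot (a point): Centre of the tall bottle's underside, z axis along the bottle to the cap. At the start it stands upright on the bay's floor, its side 1 to 6 mm short of the lip. It passes its balance point at roughly 20 degrees of tilt and then falls by itself unless something holds it back.
- cap (a point): Point on the tall bottle's axis in its cap, 170 mm from the underside; axes as the bottle's.
- tall_bottle: Tall ink bottle: dark, round, white ribbed cap, blank paper label; 190 mm tall, body 56 mm in diameter up to 105 mm, a sloping 35 mm shoulder above, cap and its collar 36 mm in diameter from 140 to 190 mm; closed, rigid, about 0.28 kg. Origin at the centre of its underside, z along it to the cap.
- small_bottle0: Small ink bottle, same look, 112 mm tall, 48 mm in diameter, cap 32 mm; loose, a bystander beside the cradle. Origin at the centre of its underside.
- small_bottle1: Small ink bottle, same look, 112 mm tall, 48 mm in diameter, cap 32 mm; loose, a bystander beside the cradle. Origin at the centre of its underside.
- small_bottle2: Small ink bottle, same look, 112 mm tall, 48 mm in diameter, cap 32 mm; loose, a bystander beside the cradle. Origin at the centre of its underside.

How it is judged:
By the outcome, as a careful person would: the job done as asked, in the order asked, and still so for the second after the job is handed in, with the robot touching nothing.
It also fails if it takes over 48 s, if anything falls off the work surface, if the arm or the gripper's body presses on something with over 40 N, if the wrist force passes 120 N, or if a joint passes its speed limit or range.

## Working session

There is one attempt and no reset: what is moved stays moved. The work goes in short steps, Python scripts to look and compute and a tool call to move; the robot and the scene stay as the last step left them, time stands still between calls to the robot, and variables do not carry over. Pictures are saved under pics/ and viewed, and the job is handed in when it is done.

Besides the shell and the picture viewer there is one more tool, called after "Request:" as name([rows], argument=value, ...), one row to a line, values as JSON. servo_tool: Moves the arm, as the interface text tells. Its arguments: {"type":"object","properties":{"increments":{"type":"array","items":{"type":"array","items":{"type":"array","items":{"type":"number"}}}},"squeeze":{"type":"number"}},"required":["increments"]}

```bash
ls; mkdir -p pics
python3 - <<'E'
from cell import env
import cv2
o=env.get_obs(); print(o)
for n in("side","top"):
    c=env.read_camera(n); cv2.imwrite(f"pics/{n}0.png",c["frame"]); print(n,c["intrinsics"],c["rvec"],c["tvec"])
E
```

```text
pics
{'time_s': 0.0, 'qpos': array([-69.26614355,  18.43855853,  -4.01588195,  83.17565675,
         1.29596543,  78.53997713,  -3.25968243]), 'joint_velocities': array([-0.0670854 , -0.0196151 ,  0.05866938,  0.05448864, -0.04781158,
       -0.07199406, -0.01485863]), 'effort': array([ 1.13507388e-04, -4.91283917e+01, -4.03621774e-01, -3.12523842e+01,
       -6.37484458e-02,  4.39285592e-02,  1.85033882e-04]), 'tool_pos': array([0.22138481, 0.61054684, 0.22146063]), 'tool_rot': array([-1.79891106e+02,  6.59664564e-03,  1.60076759e+02]), 'force': array([-0.51494112, -0.02005735,  0.64415533]), 'wrist_torque': array([0.06397639, 0.01057006, 0.0008157 ]), 'grip_width': 0.0868004928178962}
side [[512.2479042    0.         276.19629567]
 [  0.         512.2479042  208.12625037]
 [  0.           0.           1.        ]] [ 2.33770023 -0.2197268   0.07188021] [-0.60087702  0.20515122  0.93885198]
top [[426.87605684   0.         283.82830994]
 [  0.         426.87605684 204.27642303]
 [  0.           0.           1.        ]] [ 2.19242538 -2.13709083  0.19799952] [0.01605808 0.65061344 0.83266728]
```

View pics/side0.png

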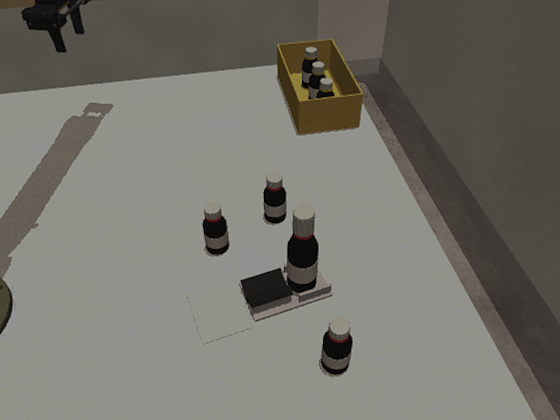

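View pics/top0.png

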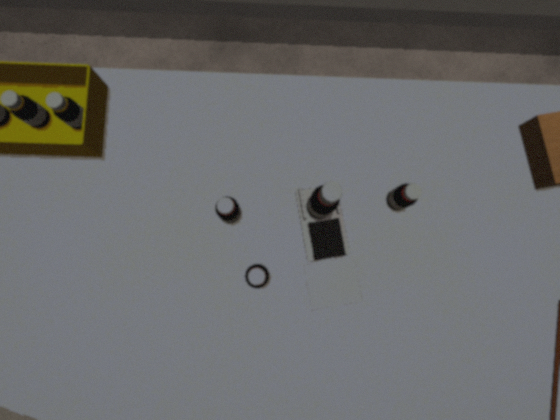

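The side view shows the tall bottle at about (302,250), with the black trough to its left at (265,288), the card at (220,315), and small bottles at (215,230), (275,200) and (337,347). The top view shows the cradle at (325,225). I'll zoom in next.

Run:
```python
import cv2,numpy as np
s=cv2.imread("pics/side0.png")[160:390,170:370]; t=cv2.imread("pics/top0.png")[165:320,200:430]
f=lambda a,k:cv2.convertScaleAbs(cv2.resize(a,None,fx=k,fy=k,interpolation=cv2.INTER_CUBIC),alpha=1.5)
cv2.imwrite("pics/sz.png",f(s,2.6)); cv2.imwrite("pics/tz.png",f(t,3.4))
```

```text
(no output)
```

View pics/sz.png

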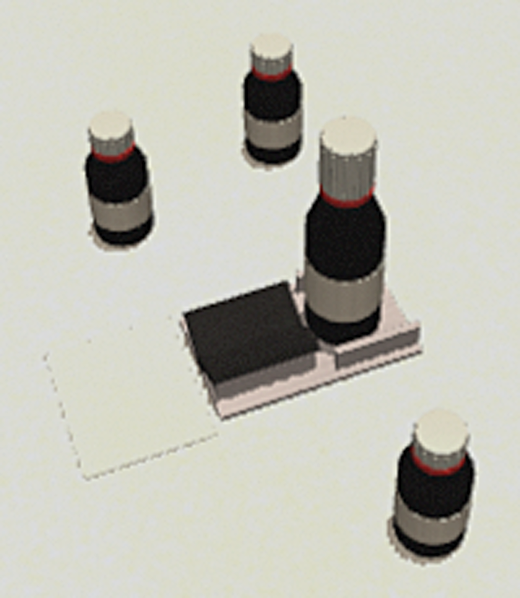

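View pics/tz.png

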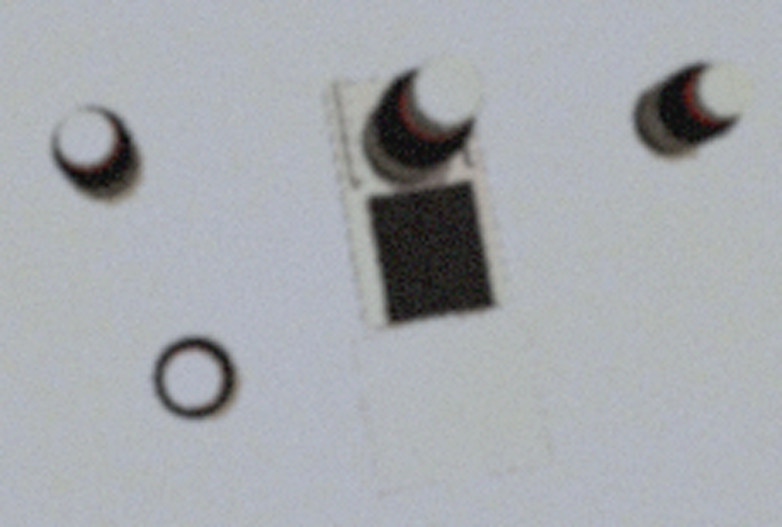

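```bash
cat > h.py <<'E'
import cv2,numpy as np
from scipy.optimize import least_squares
C={}
C["side"]=(np.array([[512.2479042,0,276.19629567],[0,512.2479042,208.12625037],[0,0,1]]),np.array([2.33770023,-0.2197268,0.07188021]),np.array([-0.60087702,0.20515122,0.93885198]))
C["top"]=(np.array([[426.87605684,0,283.82830994],[0,426.87605684,204.27642303],[0,0,1]]),np.array([2.19242538,-2.13709083,0.19799952]),np.array([0.01605808,0.65061344,0.83266728]))
def proj(n,P):
    K,r,t=C[n]; return cv2.projectPoints(np.asarray(P,float).reshape(-1,3),r,t,K,None)[0].reshape(-1,2)
def onplane(n,uv,z):
    K,r,t=C[n];R=cv2.Rodrigues(r)[0];c=-R.T@t
    d=R.T@np.linalg.inv(K)@np.array([*uv,1.]);return c+d*(z-c[2])/d[2]
sz=lambda u,v:(170+(u+.5)/2.6-.5,160+(v+.5)/2.6-.5)
tz=lambda u,v:(200+(u+.5)/3.4-.5,165+(v+.5)/3.4-.5)
E
python3 - <<'E'
from h import *
np.set_printoptions(precision=4,suppress=True)
for p in[(182,315),(288,282),(317,350),(215,382)]: print("s",onplane("side",sz(*p),.033))
for p in[(370,197),(472,183),(496,305),(388,322)]: print("t",onplane("top",tz(*p),.033))
print("cardS",[onplane("side",sz(*p),0) for p in[(45,355),(85,479),(217,435)]])
print("cardT",[onplane("top",tz(*p),0) for p in[(379,493),(551,460)]])
print("cap",onplane("side",sz(349,136),.196),onplane("top",tz(447,92),.196))
for n,a,b in[("A",(111,126),(85,138)),("B",(272,48),(720,91)),("C",(441,429),(195,378)),("D",(441,429),(85,138))]:print(n,onplane("side",sz(*a),.112),onplane("top",tz(*b),.112))
E
```

```text
s [ 0.5354 -0.0388  0.033 ]
s [ 0.6153 -0.0238  0.033 ]
s [ 0.6239 -0.0871  0.033 ]
s [ 0.5501 -0.0999  0.033 ]
t [ 0.6149 -0.02    0.033 ]
t [ 0.6252 -0.0828  0.033 ]
t [ 0.551  -0.0978  0.033 ]
t [ 0.5392 -0.032   0.033 ]
cardS [array([ 0.4339, -0.0303,  0.    ]), array([ 0.4545, -0.1375,  0.    ]), array([ 0.5468, -0.1205,  0.    ])]
cardT [array([ 0.4349, -0.0314,  0.    ]), array([ 0.4569, -0.1386,  0.    ])]
cap [ 0.6525 -0.044   0.196 ] [ 0.6524 -0.0425  0.196 ]
A [0.5038 0.082  0.112 ] [0.6354 0.1471 0.112 ]
B [0.6352 0.1443 0.112 ] [ 0.6727 -0.2113  0.112 ]
C [ 0.6726 -0.2131  0.112 ] [0.5051 0.0819 0.112 ]
D [ 0.6726 -0.2131  0.112 ] [0.6354 0.1471 0.112 ]
```

Estimates:
- **Cradle:** yaw about 10.6°, with the lip at about (0.620, -0.053).
- **Tall bottle:** cap at (0.652, -0.043).
- **Small bottles:** (0.504, 0.082), (0.635, 0.146) and (0.673, -0.212).

The plan is to cage the cap loosely between the fingers, with the jaws along cradle x, and tilt the hand together with the bottle. First I'll move above the cap.

Request:
servo_tool([
  [[-0.0314,-0.0233,-0.001,0,0,3,1],[-0.0628,-0.0467,-0.002,0,0,6,1],[-0.0942,-0.07,-0.003,0,0,9,1],[-0.1256,-0.0934,-0.004,0,0,12,1],[-0.157,-0.1168,-0.005,0,0,15,1],[-0.1884,-0.14,-0.006,0,0,18,1],[-0.22,-0.1634,-0.007,0,0,21,1],[-0.251,-0.187,-0.008,0,0,24,1],[-0.2826,-0.21,-0.009,0,0,27,1],[-0.314,-0.2335,-0.01,0,0,30,1],[-0.345,-0.257,-0.012,0,0,33,1],[-0.377,-0.28,-0.014,0,0,36,1],[-0.408,-0.3035,-0.016,0,0,39,1],[-0.44,-0.327,-0.018,0,0,42,1],[-0.471,-0.35,-0.02,0,0,45,1],[-0.502,-0.3736,-0.02,0,0,48,1],[-0.534,-0.397,-0.02,0,0,51,1],[-0.565,-0.42,-0.02,0,0,54,1],[-0.597,-0.4436,-0.02,0,0,57,1],[-0.628,-0.467,-0.02,0,0,59.5,1]],
])

```text
time_s: 2.1
tool_pos: [0.6533, -0.0432, 0.242]
tool_rot: [-180.0, -0.0, 100.5]
force: [0.4, 0.6, 0.4]
grip_width: 0.0866
```

```bash
cat > snap.py <<'E'
from cell import env
import cv2,sys
from h import *
np.set_printoptions(precision=4,suppress=True)
tag=sys.argv[1]
o=env.get_obs(); print({k:o[k] for k in("time_s","qpos","tool_pos","tool_rot","force","grip_width")})
for n,(y,x) in dict(side=(130,150),top=(150,190)).items():
    if len(sys.argv)>2 and sys.argv[2]!=n: continue
    f=env.read_camera(n)["frame"]
    cv2.imwrite(f"pics/{n}{tag}_raw.png",f)
    f=f[y:y+220,x:x+240]; f=cv2.convertScaleAbs(cv2.resize(f,None,fx=2.7,fy=2.7,interpolation=cv2.INTER_CUBIC),alpha=1.5)
    cv2.imwrite(f"pics/{n}{tag}.png",f)
E
python3 snap.py 1
```

```text
{'time_s': 2.1, 'qpos': array([-22.5999,  20.1103,  31.601 ,  81.7944, -10.5066,  81.0727,
        19.5546]), 'tool_pos': array([ 0.6533, -0.0432,  0.242 ]), 'tool_rot': array([-179.964 ,   -0.01  ,  100.4833]), 'force': array([0.3981, 0.5683, 0.4116]), 'grip_width': 0.08655232269206631}
```

View pics/side1.png

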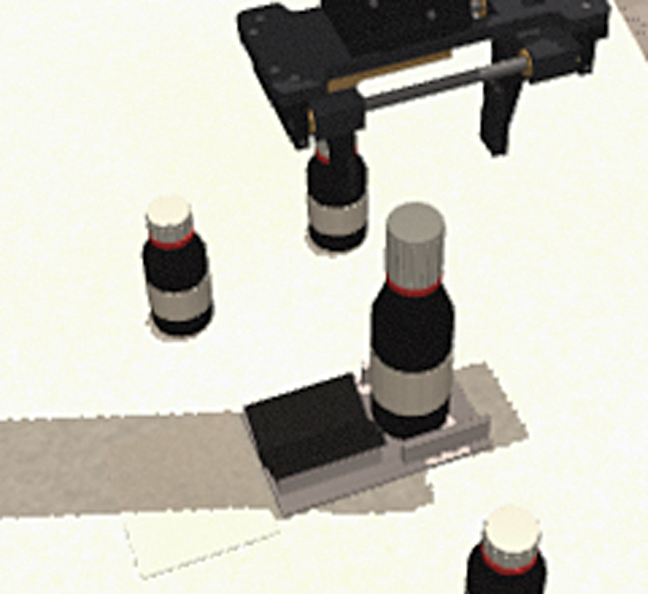

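View pics/top1.png

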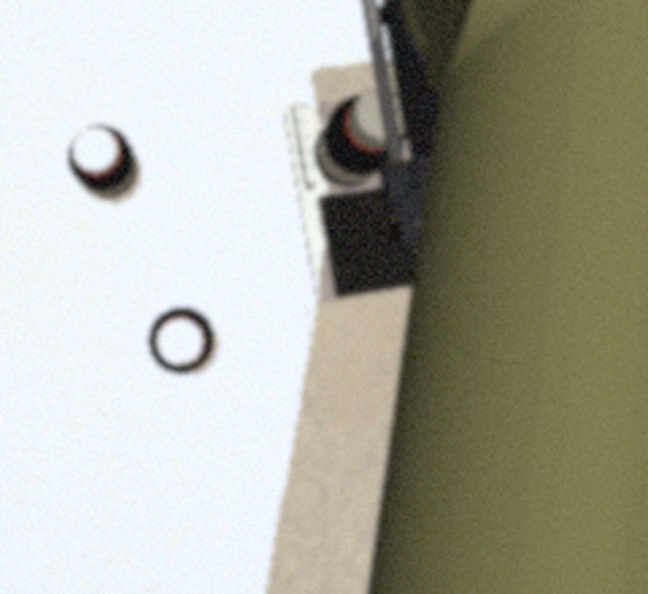

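Crop views: the left fingertip is near (345,150), the right one at (495,150), and the cap top at (416,222), so the open jaws straddle the cap axis along cradle x. Before touching the bottle I'll check that the tilted end pose can be reached, over the empty card.

Request:
servo_tool([
  [[0,-0.018,0,-6,0,0,1],[0,-0.036,0,-12,0,0,1],[0,-0.054,0,-18,0,0,1],[0,-0.072,0,-24,0,0,1],[0,-0.09,0.01,-30,0,0,1],[0,-0.108,0.02,-36,0,0,1],[0,-0.126,0.035,-42,0,0,1],[0,-0.144,0.05,-48,0,0,1],[0,-0.162,0.07,-54,0,0,1],[0,-0.18,0.09,-60,0,0,1],[0,-0.18,0.11,-60,0,0,1],[0,-0.18,0.13,-60,0,0,1],[0,-0.18,0.15,-60,0,0,1],[0,-0.18,0.17,-60,0,0,1],[0,-0.18,0.175,-60,0,0,1]],
])

```text
time_s: 3.7
tool_pos: [0.5199, -0.0703, 0.1452]
tool_rot: [132.5, -2.8, 105.8]
force: [1.0, -0.1, -0.7]
grip_width: 0.0874
```

```bash
python3 snap.py 2 side
```

```text
{'time_s': 3.7, 'qpos': array([ 75.2004, -15.4178, -44.4619, 138.8166, -77.402 ,  44.3807,
        99.4138]), 'tool_pos': array([ 0.5199, -0.0703,  0.1452]), 'tool_rot': array([132.5152,  -2.8206, 105.821 ]), 'force': array([ 0.9695, -0.1102, -0.6865]), 'grip_width': 0.08742965042848108}
```

View pics/side2.png

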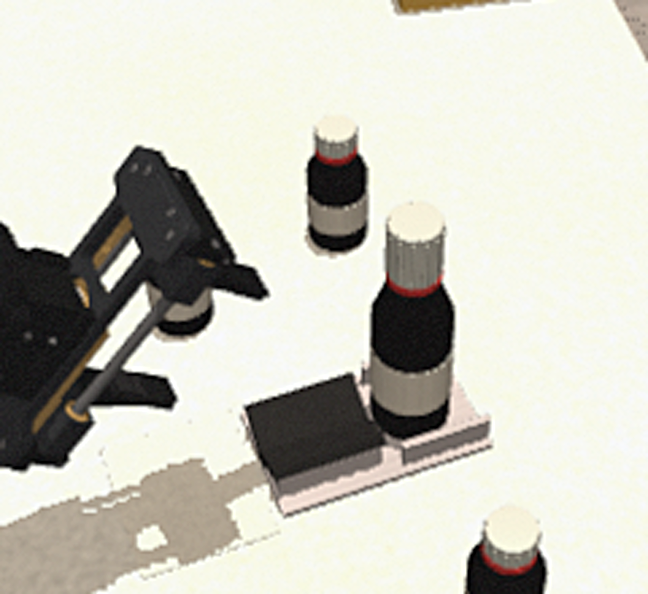

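The side view shows all bottles undisturbed. The hand stopped short at about 47° of tilt and z = 0.145, with joint 4 (138.8°) and joint 2 (-15.4°) near their limits. I'll fit a kinematic model to find which tilt is reachable.

```bash
cat > kin.py <<'E'
from h import *
from scipy.spatial.transform import Rotation as Ro
import itertools
D=[([-69.26614355,18.43855853,-4.01588195,83.17565675,1.29596543,78.53997713,-3.25968243],[0.22138481,0.61054684,0.22146063],[-1.79891106e+02,6.6e-3,1.60076759e+02]),
([-22.5999,20.1103,31.601,81.7944,-10.5066,81.0727,19.5546],[0.6533,-0.0432,0.2420],[-179.964,-0.01,100.4833]),
([75.2004,-15.4178,-44.4619,138.8166,-77.402,44.3807,99.4138],[0.5199,-0.0703,0.1452],[132.5152,-2.8206,105.821])]
def fk(q,p,s):
    # p: d1,a,e1,b,e2,w,L, yaw0, yaw7
    q=np.radians(q)*np.array(s); T=np.eye(4)
    def rz(a):
        M=np.eye(4);M[:3,:3]=Ro.from_euler('z',a).as_matrix();return M
    def ry(a):
        M=np.eye(4);M[:3,:3]=Ro.from_euler('y',a).as_matrix();return M
    def tr(x,z):
        M=np.eye(4);M[0,3]=x;M[2,3]=z;return M
    T=rz(p[7]+q[0])@tr(0,p[0])@ry(q[1])@tr(0,p[1])@rz(q[2])@tr(p[2],0)@ry(q[3])@tr(p[4],p[3])@rz(q[4])@ry(q[5])@tr(p[5],p[6])@rz(q[6]+p[8])
    return T
def res(p,s,D=D):
    r=[]
    for q,t,o in D:
        T=fk(q,p,s);R=Ro.from_euler('xyz',o,degrees=True).as_matrix()
        r+=list(T[:3,3]-t)+list(0.3*(Ro.from_matrix(R.T@T[:3,:3]).as_rotvec()))
    return np.array(r)
if __name__=="__main__":
    best=[]
    for s1,s3,s5,s7 in itertools.product([1,-1],repeat=4):
        s=[s1,1,s3,1,s5,1,s7]
        for y0 in(0,1.57,3.14,-1.57):
          for y7 in(0,1.57,3.14,-1.57):
            f=least_squares(res,[.33,.33,0,.33,0,0,.3,y0,y7],args=(s,))
            best.append((f.cost,s,f.x))
    best.sort(key=lambda b:b[0])
    np.set_printoptions(precision=4,suppress=True)
    for b in best[:4]:print(b[0],b[1],b[2],np.abs(res(b[2],b[1])).max())
E
python3 kin.py
```

```text
4.9493516636516915e-05 [-1, 1, -1, 1, -1, 1, -1] [ 0.2135  0.4776  0.0243  0.5206  0.0104  0.0289  0.3223 -0.0364  1.5383] 0.008050280360480184
4.949351663651774e-05 [-1, 1, -1, 1, -1, 1, -1] [ 0.2135  0.4776  0.0243  0.5206  0.0104  0.0289  0.3223 -0.0364  1.5383] 0.008050280238696963
4.9493516636518236e-05 [-1, 1, -1, 1, -1, 1, -1] [ 0.2135  0.4776  0.0243  0.5206  0.0104  0.0289  0.3223 -0.0364  1.5383] 0.00805028057291415
4.9493516636518257e-05 [-1, 1, -1, 1, -1, 1, -1] [ 0.2135  0.4776  0.0243  0.5206  0.0104  0.0289  0.3223 -0.0364  1.5383] 0.008050280309669948
```

```bash
cat > reach.py <<'E'
from kin import *
s=[-1,1,-1,1,-1,1,-1]; p=np.array([0.2135,0.4776,0.0243,0.5206,0.0104,0.0289,0.3223,-0.0364,1.5383])
lo=np.array([-163.93,-17.29,-79.2,3.27,-89.18,5.43,-154.24])+1; hi=np.array([163.93,119.83,71.16,140.29,269.18,117.66,154.24])-1
lip=np.array([.620,-.053]);yaw=10.6
ux=np.array([np.cos(np.radians(yaw)),np.sin(np.radians(yaw))])
R0=Ro.from_euler('xyz',[180,0,100.5],degrees=True)
seeds=[[-22.6,20.1,31.6,81.8,-10.5,81.,19.5],[75.2,-15.4,-44.5,138.8,-77.4,44.4,99.4],[0,0,0,130,0,40,0],[-60,30,60,130,-30,40,60],[40,0,-60,130,0,40,0]]
def ik(xc,z,phi,dyaw=0,yc=0,seeds=seeds):
    t=np.array([*(lip+ux*xc+yc*np.array([-ux[1],ux[0]])),z])
    R=(Ro.from_euler('z',dyaw,degrees=True)*R0*Ro.from_rotvec([-phi,0,0],degrees=True)).as_matrix()
    best=(9,None)
    for q0 in seeds:
        def f(q):
            T=fk(q,p,s); return np.r_[T[:3,3]-t,0.3*Ro.from_matrix(R.T@T[:3,:3]).as_rotvec()]
        r=least_squares(f,np.clip(q0,lo+.1,hi-.1),bounds=(lo,hi),x_scale=50,max_nfev=150)
        e=np.abs(r.fun).max()
        if e<best[0]:best=(e,r.x)
        if e<1e-4:break
    return best
if __name__=="__main__":
    for dy in(0,20,-20):
      for xc in(-.11,-.14,-.17):
       for z in(.05,.08):
        print(dy,xc,z,[(phi,round(ik(xc,z,phi,dy)[0]*1000,1)) for phi in(0,15,30,45,60)])
E
python3 reach.py
```

```text
0 -0.11 0.05 [(0, np.float64(0.0)), (15, np.float64(0.0)), (30, np.float64(0.0)), (45, np.float64(18.7)), (60, np.float64(50.7))]
0 -0.11 0.08 [(0, np.float64(0.0)), (15, np.float64(0.0)), (30, np.float64(0.0)), (45, np.float64(9.7)), (60, np.float64(40.8))]
0 -0.14 0.05 [(0, np.float64(0.0)), (15, np.float64(0.0)), (30, np.float64(0.0)), (45, np.float64(27.5)), (60, np.float64(52.5))]
0 -0.14 0.08 [(0, np.float64(0.0)), (15, np.float64(0.0)), (30, np.float64(0.0)), (45, np.float64(19.2)), (60, np.float64(51.1))]
0 -0.17 0.05 [(0, np.float64(0.0)), (15, np.float64(0.0)), (30, np.float64(0.0)), (45, np.float64(33.5)), (60, np.float64(60.6))]
0 -0.17 0.08 [(0, np.float64(0.0)), (15, np.float64(0.0)), (30, np.float64(0.0)), (45, np.float64(27.3)), (60, np.float64(61.1))]
20 -0.11 0.05 [(0, np.float64(0.0)), (15, np.float64(0.0)), (30, np.float64(0.0)), (45, np.float64(0.0)), (60, np.float64(0.0))]
20 -0.11 0.08 [(0, np.float64(0.1)), (15, np.float64(0.0)), (30, np.float64(0.0)), (45, np.float64(0.0)), (60, np.float64(0.0))]
20 -0.14 0.05 [(0, np.float64(0.0)), (15, np.float64(0.0)), (30
[... 546 characters left out ...]
.float64(25.5)), (60, np.float64(84.2))]
-20 -0.11 0.08 [(0, np.float64(0.0)), (15, np.float64(0.0)), (30, np.float64(0.0)), (45, np.float64(16.9)), (60, np.float64(73.0))]
-20 -0.14 0.05 [(0, np.float64(0.1)), (15, np.float64(0.0)), (30, np.float64(0.0)), (45, np.float64(35.5)), (60, np.float64(88.8))]
-20 -0.14 0.08 [(0, np.float64(0.0)), (15, np.float64(0.0)), (30, np.float64(0.0)), (45, np.float64(30.3)), (60, np.float64(75.7))]
-20 -0.17 0.05 [(0, np.float64(0.1)), (15, np.float64(0.0)), (30, np.float64(7.2)), (45, np.float64(48.9)), (60, np.float64(91.2))]
-20 -0.17 0.08 [(0, np.float64(0.0)), (15, np.float64(0.0)), (30, np.float64(1.1)), (45, np.float64(43.1)), (60, np.float64(83.7))]
```

```bash
cat > r2.py <<'E'
from reach import *
sd=[seeds[1],seeds[0],seeds[4],seeds[3]]
for dy in(0,10,20,30):
  for xc in(-.138,-.115):
    o=[]
    for phi in(35,40,45,50):
        e,q=ik(xc,.054,phi,dy,seeds=sd); o.append((phi,round(e*1000,1),q.round()))
    print(dy,xc,*o,sep="\n  ")
E
python3 r2.py
```

```text
0
  -0.138
  (35, np.float64(0.0), array([-36., -10.,  54., 139., -30.,  19.,  57.]))
  (40, np.float64(10.3), array([-52., -16.,  70., 139., -23.,  16.,  53.]))
  (45, np.float64(25.5), array([-50., -16.,  70., 139., -32.,  16.,  64.]))
  (50, np.float64(30.4), array([108.,   8., -78., 139., -72.,  28., 108.]))
0
  -0.115
  (35, np.float64(0.0), array([ 62.,  -5., -41., 138., -56.,  26.,  78.]))
  (40, np.float64(4.4), array([-53., -14.,  70., 139., -33.,  14.,  61.]))
  (45, np.float64(20.0), array([-53., -16.,  70., 139., -29.,  12.,  58.]))
  (50, np.float64(24.3), array([105.,  10., -78., 139., -76.,  23., 111.]))
10
  -0.138
  (35, np.float64(0.1), array([ 69.,  -4., -42., 138., -57.,  34.,  93.]))
  (40, np.float64(3.3), array([-43.,  -6.,  70., 139., -58.,  29.,  98.]))
  (45, np.float64(12.2), array([109.,   6., -78., 139., -67.,  33., 111.]))
  (50, np.float64(19.9), array([110.,  21., -78., 139., -61.,  26., 114.]))
10
  -0.115
  (35, np.float64(0.0), array([ 67.,  -1., -43., 135., -55.,  31.,  89.]))
  (40, np.float64(0.0), array([ 72.,  -0., -45., 138., -68.,  32., 105.]
[... 701 characters left out ...]
)
  (50, np.float64(0.0), array([-20.,  14.,  57., 139., -87.,  56., 134.]))
30
  -0.138
  (35, np.float64(0.0), array([ 70.,   6., -41., 131., -46.,  43., 104.]))
  (40, np.float64(0.0), array([ 73.,   7., -41., 132., -53.,  44., 113.]))
  (45, np.float64(0.0), array([ 73.,  10., -38., 134., -59.,  46., 122.]))
  (50, np.float64(0.0), array([ 76.,  13., -39., 135., -63.,  47., 130.]))
30
  -0.115
  (35, np.float64(0.0), array([ 68.,   8., -42., 128., -44.,  41., 100.]))
  (40, np.float64(0.0), array([ 67.,   9., -37., 130., -52.,  43., 111.]))
  (45, np.float64(0.0), array([ 75.,  12., -43., 131., -57.,  43., 119.]))
  (50, np.float64(0.0), array([ 79.,  16., -44., 133., -62.,  44., 127.]))
```

A tilt of 38–40° with 10–20° of extra yaw is reachable and enough to support the cap from below. I'll back off the tilt first and see how the commanded pose behaves.

Request:
servo_tool([
  [[0,0,0,6,0,0,1],[0,0,0,12,0,0,1],[0,0,0,18,0,0,1],[0,0,0,24,0,0,1],[0,0,0,30,0,0,1],[0,0,0,30,0,0,1]],
])

```text
time_s: 4.35
tool_pos: [0.5231, -0.0681, 0.1476]
tool_rot: [162.4, -2.9, 106.1]
force: [-0.1, 1.4, 0.0]
grip_width: 0.0867
```

Run:
```python
from cell import env
o=env.get_obs(); print({k:list(o[k].round(4)) for k in("qpos","tool_pos","tool_rot","force")})
```

```text
{'qpos': [np.float64(86.0827), np.float64(-4.738), np.float64(-70.3014), np.float64(116.8173), np.float64(-20.2095), np.float64(52.6022), np.float64(41.623)], 'tool_pos': [np.float64(0.5231), np.float64(-0.0681), np.float64(0.1476)], 'tool_rot': [np.float64(162.3557), np.float64(-2.8779), np.float64(106.1171)], 'force': [np.float64(-0.1351), np.float64(1.4386), np.float64(0.0201)]}
```

```bash
cat > plan.py <<'E'
from h import *
from scipy.spatial.transform import Rotation as Ro
lip=np.array([.620,-.053]);yaw=10.6
c,s_=np.cos(np.radians(yaw)),np.sin(np.radians(yaw))
ux=np.array([c,s_]);uy=np.array([-s_,c])
def pose(xc,yc,z,phi,psi=0):
    R=Ro.from_euler('z',yaw+psi,degrees=True)*Ro.from_euler('xyz',[180,0,90],degrees=True)*Ro.from_rotvec([-phi,0,0],degrees=True)
    return np.r_[lip+ux*xc+uy*yc,z],R
def cur():
    from cell import env
    o=env.get_obs(); return o["tool_pos"],Ro.from_euler('xyz',o["tool_rot"],degrees=True),o
def local(p,R):
    q=p[:2]-lip; d=R.as_matrix()[:,2]
    return dict(xc=q@ux*1e3,yc=q@uy*1e3,z=p[2]*1e3,phi=np.degrees(np.arccos(-d[2])),psi=np.degrees(np.arctan2(d[1],d[0]))-yaw)
def rel(base,tgt):
    p,R=base;P,Q=tgt
    return np.r_[R.inv().apply(P-p),(R.inv()*Q).as_rotvec(degrees=True)]
def show(targets,base):
    for t in targets:
        r=rel(base,t); print([float(round(v,4)) for v in r[:3]]+[float(round(v,2)) for v in r[3:]])
E
python3 - <<'E'
from plan import *
p,R,o=cur(); print(local(p,R))
show([pose(-.095,.004,.24,12),pose(.0335,.0037,.24,0),pose(.0335,.0037,.171,0)],(p,R))
E
```

```text
{'xc': np.float64(-97.9814639942534), 'yc': np.float64(2.9580701056255716), 'z': np.float64(147.59535187663215), 'phi': np.float64(17.870087472341538), 'psi': np.float64(14.487166999703016)}
[0.0054, 0.0309, -0.087, 5.5, -4.19, 4.6]
[-0.0072, 0.1529, -0.0488, 17.49, -3.7, 5.03]
[-0.0107, 0.132, 0.0168, 17.49, -3.7, 5.03]
```

Request:
servo_tool([
  [[0.0015,0.008,-0.025,1.5,-1,1,1],[0.003,0.016,-0.05,3,-2,2.5,1],[0.005,0.024,-0.075,4.5,-3.5,4,1],[0.0054,0.031,-0.087,5.5,-4.2,4.6,1],[0.003,0.055,-0.079,8,-4.1,4.7,1],[0,0.08,-0.071,10.5,-4,4.8,1],[-0.0025,0.105,-0.064,13,-3.9,4.9,1],[-0.005,0.13,-0.056,15.5,-3.8,5,1],[-0.0072,0.153,-0.0488,17.5,-3.7,5,1],[-0.0072,0.153,-0.0488,17.5,-3.7,5,1]],
])

```text
time_s: 5.35
tool_pos: [0.6508, -0.0386, 0.2294]
tool_rot: [-179.2, -0.7, 100.9]
force: [-0.3, 0.1, -0.9]
grip_width: 0.0872
```

```bash
python3 snap.py 3 side
python3 - <<'E'
from plan import *
p,R,o=cur(); print(local(p,R)); print(o["tool_rot"])
show([pose(.0335,.0037,.171,0)],(p,R))
for z,x,y in[(.196,.6524,-.043)]: print(proj("side",[[x,y,z]]))
E
```

```text
{'time_s': 5.35, 'qpos': array([ 44.4629,  31.9603, -63.1244,  79.7464,  27.5229,  85.8312,
        -6.2845]), 'tool_pos': array([ 0.6508, -0.0386,  0.2294]), 'tool_rot': array([-179.2454,   -0.6804,  100.9383]), 'force': array([-0.3149,  0.0589, -0.8608]), 'grip_width': 0.08716890633103525}
{'xc': np.float64(31.378675864815484), 'yc': np.float64(7.100337829156212), 'z': np.float64(231.28637127648653), 'phi': np.float64(0.8643568934127868), 'psi': np.float64(142.3683635479088)}
[-179.31768115   -0.530629    100.83831868]
[-0.004, 0.0028, 0.0602, -0.68, -0.53, 0.24]
[[303.73609457 211.56981932]]
```

View pics/side3.png

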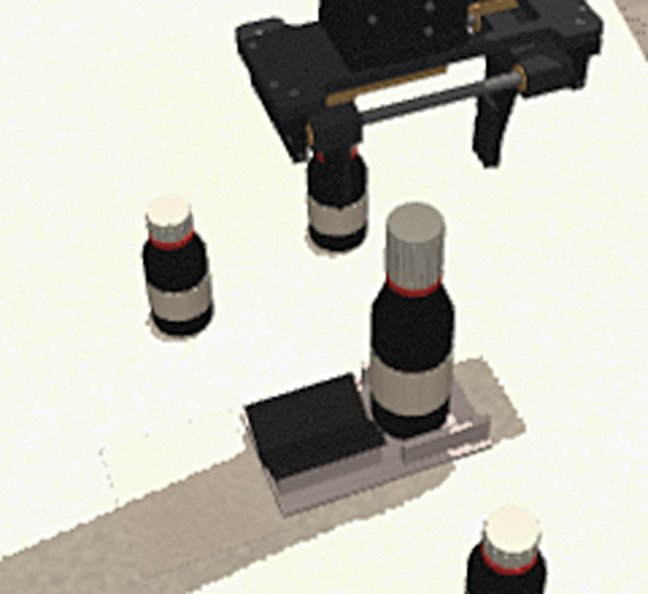

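Request:
servo_tool([
  [[0,0,0,0,0,0,1],[0,0,0.01,0,0,0,1],[0,0,0.025,0,0,0,1],[0,0,0.04,0,0,0,1],[0,0,0.055,0,0,0,1],[0,0,0.065,0,0,0,1],[0,0,0.065,0,0,0,1],[0,0,0.065,0,0,0,1]],
])

```text
time_s: 6.2
tool_pos: [0.6493, -0.0468, 0.1723]
tool_rot: [-179.8, -0.1, 100.2]
force: [0.3, -0.2, -0.2]
grip_width: 0.0874
```

```bash
python3 snap.py 4
python3 - <<'E'
from plan import *
p,R,o=cur(); print(local(p,R)); print(o["tool_rot"])
show([pose(.0335,.0037,.171,0)],(p,R))
E
```

```text
{'time_s': 6.2, 'qpos': array([ 45.6185,  33.4925, -62.3531,  84.9891,  29.6952,  79.6908,
        -7.9536]), 'tool_pos': array([ 0.6493, -0.0468,  0.1723]), 'tool_rot': array([-179.795 ,   -0.0868,  100.2339]), 'force': array([ 0.2792, -0.2257, -0.1976]), 'grip_width': 0.08737180256597489}
{'xc': np.float64(30.481078947396686), 'yc': np.float64(0.9289334933310968), 'z': np.float64(173.03715604690518), 'phi': np.float64(0.152867277514651), 'psi': np.float64(151.18667297477)}
[-1.79865608e+02 -7.28510433e-02  1.00247848e+02]
[0.0028, 0.003, 0.002, -0.13, -0.07, -0.35]
```

View pics/side4.png

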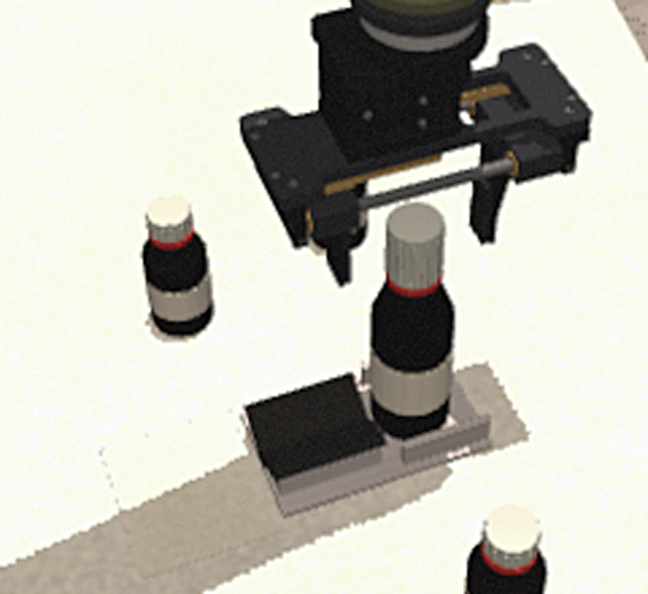

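View pics/top4.png

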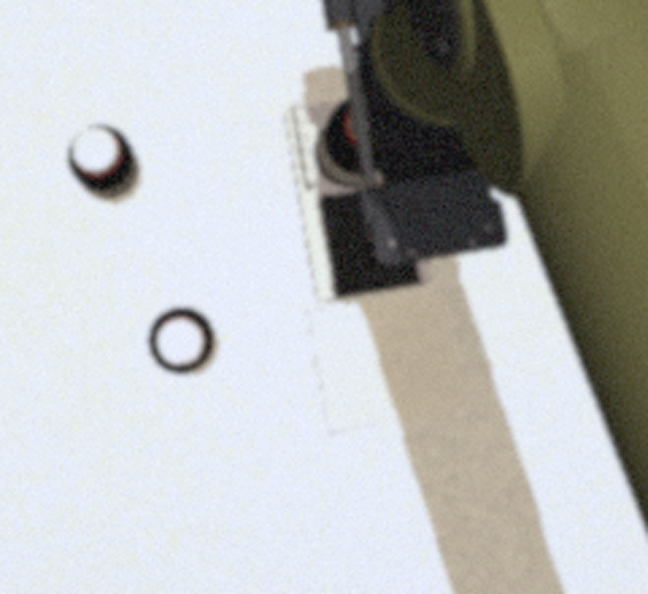

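The side view shows the fingertips at (345,280) and (483,240) straddling the cap at (415,250), and nothing has been disturbed. I'll centre the hand and close it to a loose cage.

Request:
servo_tool([
  [[0.0028,0.003,0.001,0,0,0,0.6],[0.0028,0.003,0.001,0,0,0,0.2],[0.0028,0.003,0.001,0,0,0,0.03],[0.0028,0.003,0.001,0,0,0,0.03],[0.0028,0.003,0.001,0,0,0,0.03],[0.0028,0.003,0.001,0,0,0,0.03]],
], squeeze=3)

```text
time_s: 6.9
tool_pos: [0.6517, -0.0436, 0.1713]
tool_rot: [-179.8, -0.1, 100.2]
force: [-0.5, 0.3, 0.2]
grip_width: 0.0484
```

```bash
python3 snap.py 5 side
python3 - <<'E'
from plan import *
p,R,o=cur(); print(local(p,R)); print(o["tool_rot"],o["grip_width"])
show([pose(.0335,.0037,.171,0)],(p,R))
E
```

```text
{'time_s': 6.9, 'qpos': array([ 45.026 ,  33.7532, -62.175 ,  84.7195,  29.8903,  79.7244,
        -8.3024]), 'tool_pos': array([ 0.6517, -0.0436,  0.1713]), 'tool_rot': array([-179.7944,   -0.059 ,  100.2327]), 'force': array([-0.491 ,  0.3123,  0.1703]), 'grip_width': 0.04839944434656675}
{'xc': np.float64(32.923495258633004), 'yc': np.float64(3.4488423884669412), 'z': np.float64(171.31913459374488), 'phi': np.float64(0.21593265222910968), 'psi': np.float64(163.5368131379157)}
[-1.79792531e+02 -5.98639102e-02  1.00231941e+02] 0.04722909785395586
[0.0003, 0.0006, 0.0003, -0.21, -0.06, -0.37]
```

View pics/side5.png

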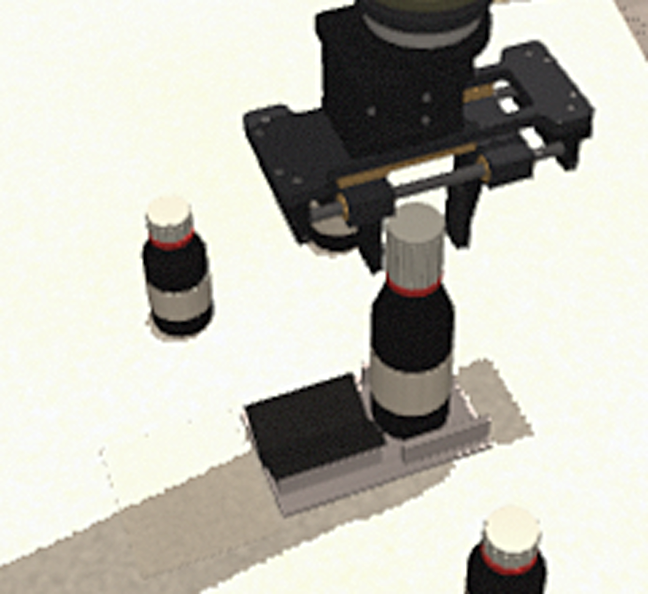

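The cap sits freely between the fingers, with the inner finger edges near x = 383 and 450 and the cap spanning 387–442. Next I'll plan the tipping path.

```bash
cat > tip.py <<'E'
from plan import *
def foot(th,gap=5.5,smax=None):
    t=np.radians(th); xf=max(gap,14.3*np.tan(min(t,np.radians(50)))); z=6
    if th>50: # pivot at lip point (0,20.3), s const
        s=14.3/np.cos(np.radians(50)); xf=s*np.sin(t); z=20.3-s*np.cos(t)
    return np.array([xf,z])
def frame(th):
    t=np.radians(th); return np.array([-np.sin(t),np.cos(t)]),np.array([np.cos(t),np.sin(t)])
def ph1(th,h=165,off=0):
    a,n=frame(th); return foot(th)+(28+off)*n+h*a
E
python3 - <<'E'
from tip import *
p,R,o=cur()
T=[]
for th in range(1,21):
    x,z=ph1(th); T.append(pose(x/1e3,.0035*(1-th/60),z/1e3,th,14*th/38)); 
print(ph1(20)); show(T,(p,R))
E
```

```text
[-24.62193027 170.62584644]
[-0.0, -0.0023, -0.0001, -1.21, -0.05, -0.74]
[-0.0001, -0.0052, -0.0005, -2.21, -0.04, -1.11]
[-0.0002, -0.0081, -0.0009, -3.21, -0.02, -1.47]
[-0.0003, -0.011, -0.0012, -4.21, 0.0, -1.84]
[-0.0003, -0.0139, -0.0014, -5.21, 0.03, -2.21]
[-0.0004, -0.0168, -0.0016, -6.21, 0.07, -2.58]
[-0.0005, -0.0197, -0.0018, -7.2, 0.11, -2.95]
[-0.0006, -0.0227, -0.0019, -8.2, 0.17, -3.31]
[-0.0006, -0.0256, -0.0019, -9.2, 0.22, -3.68]
[-0.0007, -0.0285, -0.0019, -10.2, 0.29, -4.05]
[-0.0008, -0.0314, -0.0019, -11.2, 0.36, -4.41]
[-0.0009, -0.0343, -0.0018, -12.2, 0.43, -4.78]
[-0.0009, -0.0373, -0.0016, -13.2, 0.52, -5.14]
[-0.001, -0.0402, -0.0014, -14.19, 0.61, -5.51]
[-0.0011, -0.0431, -0.0012, -15.19, 0.7, -5.87]
[-0.0012, -0.046, -0.0008, -16.19, 0.8, -6.23]
[-0.0013, -0.0489, -0.0005, -17.18, 0.91, -6.59]
[-0.0013, -0.0518, -0.0001, -18.18, 1.03, -6.95]
[-0.0014, -0.0547, 0.0004, -19.18, 1.15, -7.31]
[-0.0015, -0.0575, 0.0009, -20.17, 1.28, -7.67]
```

Request:
servo_tool([
  [[0,-0.0023,0,-1.2,0,-0.7,0.02],[0,-0.0052,-0.0005,-2.2,0,-1.1,0.02],[0,-0.0081,-0.0009,-3.2,0,-1.5,0.02],[0,-0.011,-0.0012,-4.2,0,-1.8,0.02],[0,-0.0139,-0.0014,-5.2,0,-2.2,0.02],[0,-0.0168,-0.0016,-6.2,0.1,-2.6,0.02],[-0.0005,-0.0197,-0.0018,-7.2,0.1,-2.9,0.02],[-0.0006,-0.0227,-0.0019,-8.2,0.2,-3.3,0.02],[-0.0006,-0.0256,-0.0019,-9.2,0.2,-3.7,0.02],[-0.0007,-0.0285,-0.0019,-10.2,0.3,-4,0.02],[-0.0008,-0.0314,-0.0019,-11.2,0.4,-4.4,0.02],[-0.0009,-0.0343,-0.0018,-12.2,0.4,-4.8,0.02],[-0.0009,-0.0373,-0.0016,-13.2,0.5,-5.1,0.02],[-0.001,-0.0402,-0.0014,-14.2,0.6,-5.5,0.02],[-0.001,-0.0402,-0.0014,-14.2,0.6,-5.5,0.02]],
])

```text
time_s: 8.45
tool_pos: [0.6114, -0.0524, 0.1725]
tool_rot: [166.0, 0.1, 105.7]
force: [0.4, -0.6, -0.3]
grip_width: 0.0445
```

```bash
python3 snap.py 6 side
python3 - <<'E'
from tip import *
p,R,o=cur(); print(local(p,R)); print(o["grip_width"],o["force"],ph1(14))
E
```

```text
{'time_s': 8.45, 'qpos': array([ 69.3316,  20.9207, -75.0571, 102.8376,  20.0122,  58.7804,
         4.9003]), 'tool_pos': array([ 0.6114, -0.0524,  0.1725]), 'tool_rot': array([166.0364,   0.0639, 105.7034]), 'force': array([ 0.4372, -0.5876, -0.2963]), 'grip_width': 0.044549466340807364}
{'xc': np.float64(-7.877789555439505), 'yc': np.float64(2.1242548501248515), 'z': np.float64(172.70543563599978), 'phi': np.float64(13.979208154248), 'psi': np.float64(4.858106094041366)}
0.04457869341785444 [-0.05024344 -0.44596229 -0.38958647] [ -7.24883244 172.87260791]
```

View pics/side6.png

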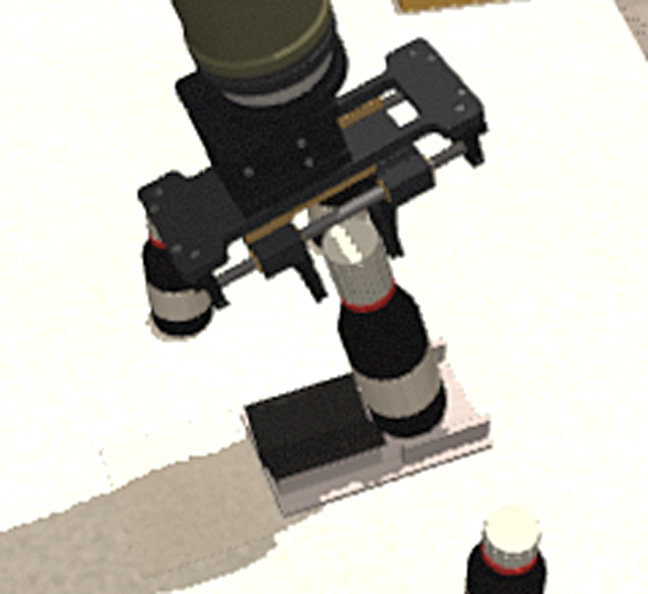

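The bottle has tilted about 12–13° (cap at (355,260) in the crop) and rests on the +x finger, with its foot at the lip. I'll continue through the balance point.

Run:
```python
from tip import *
p,R,o=cur()
T=[]
for th in np.arange(15,29,1.):
    x,z=ph1(th); T.append(pose(x/1e3,.0035*(1-th/60),z/1e3,th,14*th/38)); 
print(ph1(28)); show(T,(p,R))
```

```text
[-45.13683039 164.83155658]
[0.0007, -0.0022, -0.0005, -1.02, 0.17, -0.41]
[0.0009, -0.0051, -0.0009, -2.02, 0.26, -0.76]
[0.0011, -0.008, -0.0012, -3.02, 0.37, -1.11]
[0.0013, -0.0109, -0.0015, -4.02, 0.48, -1.47]
[0.0015, -0.0138, -0.0018, -5.02, 0.6, -1.82]
[0.0017, -0.0167, -0.002, -6.02, 0.72, -2.16]
[0.0019, -0.0196, -0.0022, -7.02, 0.85, -2.51]
[0.0021, -0.0222, -0.0022, -8.02, 0.99, -2.85]
[0.0022, -0.0249, -0.0022, -9.02, 1.13, -3.19]
[0.0024, -0.0275, -0.0021, -10.02, 1.28, -3.53]
[0.0026, -0.0301, -0.002, -11.02, 1.43, -3.87]
[0.0027, -0.0327, -0.0018, -12.02, 1.59, -4.21]
[0.0029, -0.0353, -0.0016, -13.02, 1.76, -4.54]
[0.0031, -0.0379, -0.0013, -14.01, 1.93, -4.87]
```

Request:
servo_tool([
  [[0.0007,-0.0022,-0.0005,-1,0.2,-0.4,0],[0.0009,-0.0051,-0.0009,-2,0.3,-0.8,0],[0.0011,-0.008,-0.0012,-3,0.4,-1.1,0],[0.0013,-0.0109,-0.0015,-4,0.5,-1.5,0],[0.0015,-0.0138,-0.0018,-5,0.6,-1.8,0],[0.0017,-0.0167,-0.002,-6,0.7,-2.2,0],[0.0019,-0.0196,-0.0022,-7,0.9,-2.5,0],[0.0021,-0.0222,-0.0022,-8,1,-2.9,0],[0.0022,-0.0249,-0.0022,-9,1.1,-3.2,0],[0.0024,-0.0275,-0.0021,-10,1.3,-3.5,0],[0.0026,-0.0301,-0.002,-11,1.4,-3.9,0],[0.0027,-0.0327,-0.0018,-12,1.6,-4.2,0],[0.0029,-0.0353,-0.0016,-13,1.8,-4.5,0],[0.0031,-0.0379,-0.0013,-14,1.9,-4.9,0],[0.0031,-0.0379,-0.0013,-14,1.9,-4.9,0]],
])

```text
time_s: 10.0
tool_pos: [0.5752, -0.0589, 0.1645]
tool_rot: [152.1, 0.0, 111.0]
force: [0.6, -0.4, -0.1]
grip_width: 0.0435
```

```bash
python3 snap.py 7 side
python3 - <<'E'
from tip import *
p,R,o=cur(); print(local(p,R)); print(o["grip_width"],o["force"],ph1(28))
E
```

```text
{'time_s': 10.0, 'qpos': array([ 90.1105,  -5.9408, -72.8423, 117.9665, -32.0566,  45.1286,
        56.4233]), 'tool_pos': array([ 0.5752, -0.0589,  0.1645]), 'tool_rot': array([152.067 ,   0.0244, 110.9694]), 'force': array([ 0.59  , -0.4045, -0.0985]), 'grip_width': 0.043454719403340704}
{'xc': np.float64(-44.64601029781736), 'yc': np.float64(2.5941660325693463), 'z': np.float64(164.8025167614553), 'phi': np.float64(27.953667461435895), 'psi': np.float64(10.351992454938705)}
0.04356049101222532 [ 0.95881396 -0.04795307 -0.43631673] [-45.13683039 164.83155658]
```

View pics/side7.png

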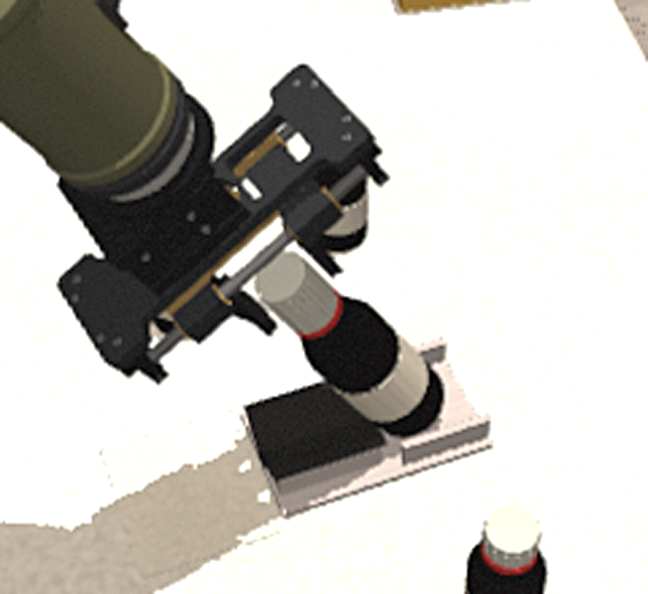

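The bottle now leans on the -x finger at about 29° (cap top near (283,275) in the crop), held steadily with a wrist force under 1 N. I'll check the foot model against the image and plan the rest.

```bash
cat > p2.py <<'E'
from tip import *
def dn(phi,psi):
    f,q=np.radians(phi),np.radians(psi)
    return np.array([np.sin(f)*np.cos(q),np.sin(f)*np.sin(q),-np.cos(f)]),np.array([np.cos(f)*np.cos(q),np.cos(f)*np.sin(q),np.sin(f)])
def bottle(th,yb):
    a,n=frame(th); f=foot(th)
    A=np.array([a[0],0,a[1]]);N=np.array([n[0],0,n[1]]);F=np.array([f[0],yb,f[1]])
    return F+28*N,A,N   # centre of underside, axis, up normal
def ph2(th,phi,psi,k,g,yb=1.):
    F,A,N=bottle(th,yb); d,n=dn(phi,psi)
    a=np.linspace(0,2*np.pi,721)
    rim=F+190*A+18*(np.outer(np.cos(a),N)+np.outer(np.sin(a),[0,1,0]))
    c=rim[np.argmin(rim@n)]
    tip=c+k*d; tcp=tip+g/2*n
    # clearances
    def rad(h): return np.interp(h,[0,105,140,140.01,190],[28,28,18,18,18]) if 0<=h<=190 else -50
    w=np.cross(n,d); cl=99
    for b in range(0,40,4):
        for y in(-9.5,0,9.5):
            P=tip+g*n-b*d+y*w; h=(P-F)@A; r=np.linalg.norm(P-F-h*A); cl=min(cl,r-rad(h))
    low=min((tip-15*n)[2],(tcp-70*d-95*n)[2])
    return tcp,cl,low
def capuv(th,yb=1.,n="side"):
    F,A,N=bottle(th,yb); P=F+190*A
    return proj(n,np.r_[lip+ux*P[0]/1e3+uy*P[1]/1e3,P[2]/1e3])[0]
E
python3 - <<'E'
from p2 import *
for th in(27,29,31):
    u=capuv(th,2.5); print(th,u,(u-[150,130])*2.7)
for th,k,g in[(40,22,46),(50,18,58),(60,14,70),(70,10,80),(80,7,86),(90,6,87)]:
    print(th,*ph2(th,38,14,k,g))
E
```

```text
27 [254.23565573 229.78737313] [281.43627048 269.42590745]
29 [250.99900482 231.68243932] [272.697313   274.54258617]
31 [247.83377443 233.65008059] [264.15119095 279.8552176 ]
40 [-71.4886365    5.22681416 155.01287438] 9.770777018586902 131.61773831926638
50 [-88.93968788   5.77486853 139.71341858] 17.730390780680388 112.6243136692649
60 [-104.95746414    6.01507438  123.69347495] 24.32568696404006 92.91040118758042
70 [-117.50053224    6.06578314  104.25175054] 26.907719539947735 70.39036939844692
80 [-126.3089954     5.73314724   80.80010648] 20.30533108300301 45.09174090737077
90 [-130.90865629    4.92367317   53.13972405] 7.361997772999331 17.123527741140173
```

```bash
cat > gen.py <<'E'
from p2 import *
# theta -> phi, psi, k, g
def sched(th):
    phi=np.interp(th,[29.3,40,90],[28,38,38]); psi=np.interp(th,[29.3,45,90],[10.3,14,14])
    k=np.interp(th,[29.3,40,80,90],[25,23,8,6]); g=np.interp(th,[29.3,42,75,90],[43.5,48,84,87])
    return phi,psi,k,g
def go(ths,off=np.zeros(3)):
    p,R,o=cur(); print(local(p,R),o["grip_width"],o["force"])
    for th in ths:
        phi,psi,k,g=sched(th); t,cl,low=ph2(th,phi,psi,k,g); t=t+off
        r=rel((p,R),pose(t[0]/1e3,t[1]/1e3,t[2]/1e3,phi,psi))
        print([float(round(v,4)) for v in r[:3]]+[float(round(v,1)) for v in r[3:]]+[float(round(min(1,g/43.5-1),2))],"|",th,t.round(1),round(cl),round(low))
E
python3 - <<'E'
from gen import *
go(np.arange(29,49,1.))
E
```

```text
{'xc': np.float64(-44.64601029781736), 'yc': np.float64(2.5941660325693463), 'z': np.float64(164.8025167614553), 'phi': np.float64(27.953667461435895), 'psi': np.float64(10.351992454938705)} 0.04356049101222532 [ 0.95881396 -0.04795307 -0.43631673]
[0.0011, 0.0003, -0.0004, -0.0, -0.0, 0.1, 0.0] | 29.0 [-44.8   3.7 165.3] 7 148
[0.0017, -0.0023, -0.0007, -0.7, 0.1, -0.1, 0.01] | 30.0 [-47.3   3.8 164.3] 7 147
[0.0021, -0.0047, -0.0011, -1.6, 0.2, -0.3, 0.01] | 31.0 [-49.7   3.9 163.6] 8 145
[0.0027, -0.0072, -0.0015, -2.6, 0.3, -0.5, 0.02] | 32.0 [-52.    4.  162.7] 8 144
[0.0033, -0.0096, -0.0018, -3.5, 0.4, -0.7, 0.03] | 33.0 [-54.4   4.2 161.9] 8 142
[0.0039, -0.012, -0.0021, -4.4, 0.5, -0.9, 0.04] | 34.0 [-56.7   4.4 161. ] 9 141
[0.0045, -0.0145, -0.0023, -5.4, 0.7, -1.1, 0.05] | 35.0 [-59.1   4.5 160. ] 9 139
[0.0049, -0.0169, -0.0024, -6.3, 0.8, -1.3, 0.05] | 36.0 [-61.3   4.5 159. ] 10 138
[0.0055, -0.0193, -0.0026, -7.2, 0.9, -1.5, 0.06] | 37.0 [-63.6   4.7 158. ] 10 136
[0.006, -0.0218, -0.0026, -8.2, 1.1, -1.7, 0.07] | 38.0 [-65.9   4.8 156.9] 10 134
[0.0066, -0.0242, -0.0026, -9.1, 1.2, -1.8, 0.08] | 39.0 [-68.1   5.  155.8] 11 133
[0.0071, -0.0267, -0.0026, -10.0, 1.3, -2.0, 0.09] | 40.0 [-70.3   5.2 154.6] 11 131
[0.0075, -0.0294, -0.0022, -10.0, 1.5, -2.2, 0.1] | 41.0 [-72.6   5.1 153. ] 11 129
[0.008, -0.0322, -0.0018, -10.0, 1.6, -2.4, 0.1] | 42.0 [-74.9   5.2 151.3] 11 127
[0.0086, -0.0345, -0.0014, -10.0, 1.7, -2.6, 0.13] | 43.0 [-76.8   5.4 149.9] 12 126
[0.0089, -0.0368, -0.0009, -10.0, 1.9, -2.8, 0.15] | 44.0 [-78.7   5.4 148.4] 12 124
[0.0094, -0.0391, -0.0004, -10.0, 2.0, -3.0, 0.18] | 45.0 [-80.5   5.6 146.8] 13 122
[0.0098, -0.0414, 0.0002, -10.0, 2.0, -3.0, 0.2] | 46.0 [-82.3   5.6 145.2] 14 120
[0.0101, -0.0436, 0.0009, -10.0, 2.0, -3.0, 0.23] | 47.0 [-84.    5.7 143.5] 14 118
[0.0105, -0.0458, 0.0017, -10.0, 2.0, -3.0, 0.25] | 48.0 [-85.6   5.7 141.8] 15 116
```

Request:
servo_tool([
  [[0.001,-0.0023,-0.0007,-0.7,0.1,-0.1,0.01],[0.002,-0.0047,-0.0011,-1.6,0.2,-0.3,0.01],[0.0027,-0.0072,-0.0015,-2.6,0.3,-0.5,0.02],[0.0033,-0.0096,-0.0018,-3.5,0.4,-0.7,0.03],[0.0039,-0.012,-0.0021,-4.4,0.5,-0.9,0.04],[0.0045,-0.0145,-0.0023,-5.4,0.7,-1.1,0.05],[0.0049,-0.0169,-0.0024,-6.3,0.8,-1.3,0.05],[0.0055,-0.0193,-0.0026,-7.2,0.9,-1.5,0.06],[0.006,-0.0218,-0.0026,-8.2,1.1,-1.7,0.07],[0.0066,-0.0242,-0.0026,-9.1,1.2,-1.8,0.08],[0.0071,-0.0267,-0.0026,-10,1.3,-2,0.09],[0.0075,-0.0294,-0.0022,-10,1.5,-2.2,0.1],[0.008,-0.0322,-0.0018,-10,1.6,-2.4,0.1],[0.0086,-0.0345,-0.0014,-10,1.7,-2.6,0.13],[0.0089,-0.0368,-0.0009,-10,1.9,-2.8,0.15],[0.0094,-0.0391,-0.0004,-10,2,-3,0.18],[0.0098,-0.0414,0.0002,-10,2,-3,0.2],[0.0101,-0.0436,0.0009,-10,2,-3,0.23],[0.0105,-0.0458,0.0017,-10,2,-3,0.25]],
])

```text
time_s: 11.95
tool_pos: [0.5349, -0.0631, 0.1418]
tool_rot: [142.0, -0.1, 114.6]
force: [0.5, -0.5, 0.5]
grip_width: 0.0537
```

```bash
python3 snap.py 8 side
python3 - <<'E'
from gen import *
for th in(44,48,52): print(th,(capuv(th,1)-[150,130])*2.7)
go(np.arange(49,68,1.))
E
```

```text
{'time_s': 11.95, 'qpos': array([ 81.7765, -11.0333, -55.1802, 129.607 , -57.8553,  45.2759,
        88.2296]), 'tool_pos': array([ 0.5349, -0.0631,  0.1418]), 'tool_rot': array([141.9803,  -0.0561, 114.5976]), 'force': array([ 0.5225, -0.5088,  0.4957]), 'grip_width': 0.053721355339895936}
44 [215.58637101 320.00937551]
48 [203.21377677 332.79450819]
52 [191.23695926 345.51300527]
{'xc': np.float64(-85.89315107098881), 'yc': np.float64(5.831362813444043), 'z': np.float64(141.35685065748078), 'phi': np.float64(37.99085420869908), 'psi': np.float64(14.099359531061245)} 0.05433289882822744 [-0.76891661 -0.81070628 -0.20831321]
[0.0003, -0.0018, 0.0002, -0.0, -0.1, -0.1, 0.28] | 49.0 [-87.2   5.8 140.1] 16 114
[0.0007, -0.004, 0.0007, -0.0, -0.1, -0.1, 0.3] | 50.0 [-88.7   5.8 138.3] 16 112
[0.0012, -0.0063, 0.0008, -0.0, -0.1, -0.1, 0.33] | 51.0 [-90.5   5.9 136.8] 17 110
[0.0015, -0.0086, 0.001, -0.0, -0.1, -0.1, 0.35] | 52.0 [-92.2   5.8 135.3] 17 108
[0.0019, -0.0109, 0.0012, -0.0, -0.1, -0.1, 0.38] | 53.0 [-94.    5.8 133.7] 18 106
[0.0024, -0.0132, 0.0015, -0.0, -0.1, -0.1, 0.4] |
[... 442 characters left out ...]
  123.6] 21 94
[0.0048, -0.0266, 0.0041, -0.0, -0.1, -0.1, 0.55] | 60.0 [-105.     6.   121.8] 22 92
[0.0051, -0.0288, 0.0047, -0.0, -0.1, -0.1, 0.58] | 61.0 [-106.4    6.1  120. ] 22 90
[0.0055, -0.031, 0.0053, -0.0, -0.1, -0.1, 0.61] | 62.0 [-107.7    6.1  118.1] 22 87
[0.0059, -0.0331, 0.006, -0.0, -0.1, -0.1, 0.63] | 63.0 [-109.1    6.2  116.2] 23 85
[0.0062, -0.0353, 0.0068, -0.0, -0.1, -0.1, 0.66] | 64.0 [-110.3    6.2  114.3] 23 83
[0.0066, -0.0374, 0.0076, -0.0, -0.1, -0.1, 0.68] | 65.0 [-111.6    6.3  112.4] 24 81
[0.0068, -0.0395, 0.0084, -0.0, -0.1, -0.1, 0.71] | 66.0 [-112.7    6.1  110.5] 24 78
[0.0071, -0.0416, 0.0093, -0.0, -0.1, -0.1, 0.73] | 67.0 [-113.9    6.2  108.5] 24 76
```

View pics/side8.png

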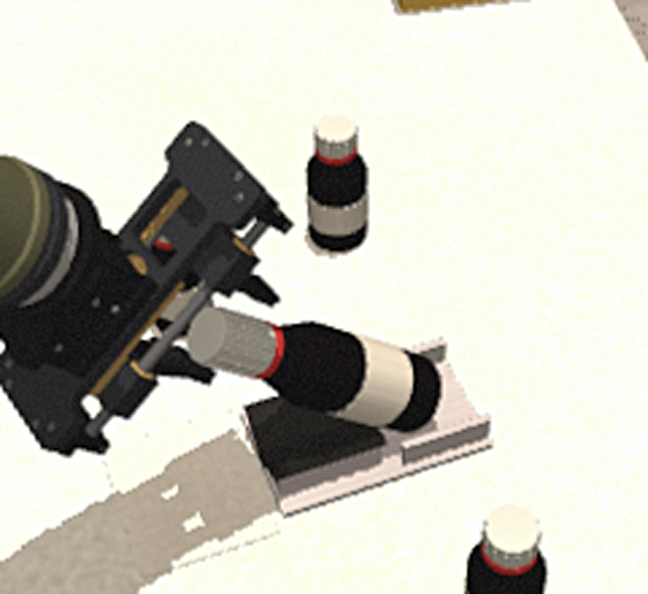

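The cap end is at about (207,335) in the crop. The model predicts (203,333) at 48°, so they agree, and the cap rests on the lower finger. Continuing down.

Request:
servo_tool([
  [[0.0003,-0.0018,0.0002,0,0,0,0.28],[0.0007,-0.004,0.0007,0,0,0,0.3],[0.0012,-0.0063,0.0008,0,0,0,0.33],[0.0015,-0.0086,0.001,0,0,0,0.35],[0.0019,-0.0109,0.0012,0,0,0,0.38],[0.0024,-0.0132,0.0015,0,0,0,0.4],[0.0028,-0.0154,0.0018,0,0,0,0.43],[0.0033,-0.0177,0.0021,0,0,0,0.45],[0.0037,-0.0199,0.0026,0,0,0,0.48],[0.0041,-0.0222,0.003,0,0,0,0.5],[0.0045,-0.0244,0.0035,0,0,0,0.53],[0.0048,-0.0266,0.0041,0,0,0,0.55],[0.0051,-0.0288,0.0047,0,0,0,0.58],[0.0055,-0.031,0.0053,0,0,0,0.61],[0.0059,-0.0331,0.006,0,0,0,0.63],[0.0062,-0.0353,0.0068,0,0,0,0.66],[0.0066,-0.0374,0.0076,0,0,0,0.68],[0.0068,-0.0395,0.0084,0,0,0,0.71],[0.0071,-0.0416,0.0093,0,0,0,0.73]],
])

```text
time_s: 13.9
tool_pos: [0.5074, -0.0679, 0.1088]
tool_rot: [142.0, -0.1, 114.6]
force: [0.3, 0.1, -0.4]
grip_width: 0.0745
```

```bash
python3 snap.py 9 side
python3 - <<'E'
from gen import *
for th in(63,67,71): print(th,(capuv(th,1)-[150,130])*2.7)
go(np.arange(68,88,1.))
E
```

```text
{'time_s': 13.9, 'qpos': array([ 81.5808, -10.2427, -53.4139, 134.0367, -60.9803,  43.4312,
        94.7551]), 'tool_pos': array([ 0.5074, -0.0679,  0.1088]), 'tool_rot': array([141.9767,  -0.0563, 114.6001]), 'force': array([ 0.2576,  0.0658, -0.3831]), 'grip_width': 0.07450094150800833}
63 [160.98865614 380.77325154]
67 [152.24189458 393.75971399]
71 [144.76033364 406.69684821]
{'xc': np.float64(-113.72878019531646), 'yc': np.float64(6.184140039050266), 'z': np.float64(108.44968383014816), 'phi': np.float64(38.00168012050458), 'psi': np.float64(14.101437687411844)} 0.0747142870502885 [ 0.45967914  0.4926796  -1.23762173]
[0.0004, -0.0022, 0.0008, 0.0, -0.1, -0.1, 0.76] | 68.0 [-115.     6.2  106.5] 25 74
[0.0007, -0.0042, 0.0018, 0.0, -0.1, -0.1, 0.78] | 69.0 [-116.     6.3  104.4] 25 71
[0.0008, -0.0062, 0.0028, 0.0, -0.1, -0.1, 0.81] | 70.0 [-117.     6.2  102.4] 25 69
[0.0011, -0.0082, 0.0039, 0.0, -0.1, -0.1, 0.83] | 71.0 [-118.     6.2  100.4] 24 67
[0.0013, -0.0102, 0.005, 0.0, -0.1, -0.1, 0.86] | 72.0 [-118.9    6.3   98.3] 24 64
[0.0016, -0.0121, 0.0061, 0.0, -0.1, -0.1, 0.
[... 526 characters left out ...]
2    5.8   82.2] 20 47
[0.0026, -0.0272, 0.0152, 0.0, -0.1, -0.1, 0.95] | 80.0 [-126.1    5.8   79.7] 19 44
[0.0027, -0.0294, 0.0169, 0.0, -0.1, -0.1, 0.96] | 81.0 [-126.8    5.8   77.1] 18 42
[0.0027, -0.0315, 0.0185, 0.0, -0.1, -0.1, 0.96] | 82.0 [-127.5    5.6   74.5] 17 39
[0.0029, -0.0336, 0.0202, 0.0, -0.1, -0.1, 0.97] | 83.0 [-128.1    5.6   71.8] 16 36
[0.0028, -0.0357, 0.022, 0.0, -0.1, -0.1, 0.97] | 84.0 [-128.6    5.4   69.2] 14 34
[0.0029, -0.0378, 0.0238, 0.0, -0.1, -0.1, 0.98] | 85.0 [-129.1    5.4   66.5] 13 31
[0.0029, -0.0398, 0.0255, 0.0, -0.1, -0.1, 0.98] | 86.0 [-129.6    5.3   63.8] 12 28
[0.003, -0.0417, 0.0274, 0.0, -0.1, -0.1, 0.99] | 87.0 [-130.     5.3   61.2] 11 25
```

View pics/side9.png

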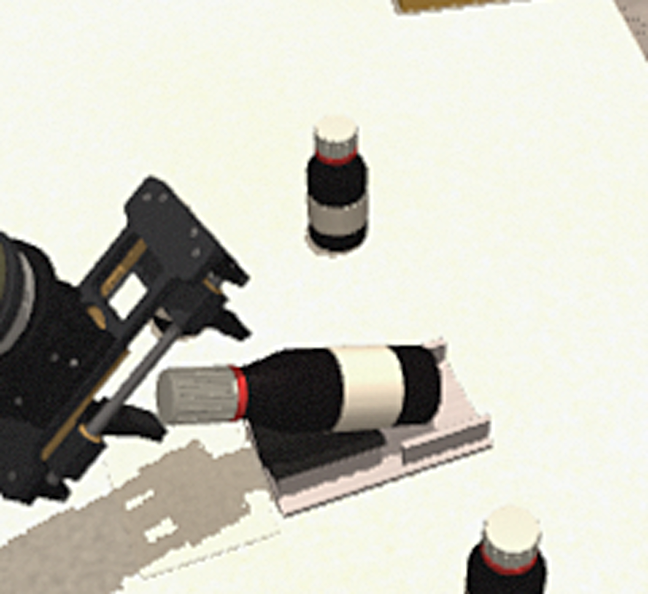

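Run:
```python
import cv2
f=cv2.imread("pics/side9_raw.png")[240:320,175:335]
cv2.imwrite("pics/z9.png",cv2.resize(cv2.convertScaleAbs(f,alpha=1.5),None,fx=5,fy=5,interpolation=cv2.INTER_CUBIC))
```

```text
(no output)
```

View pics/z9.png

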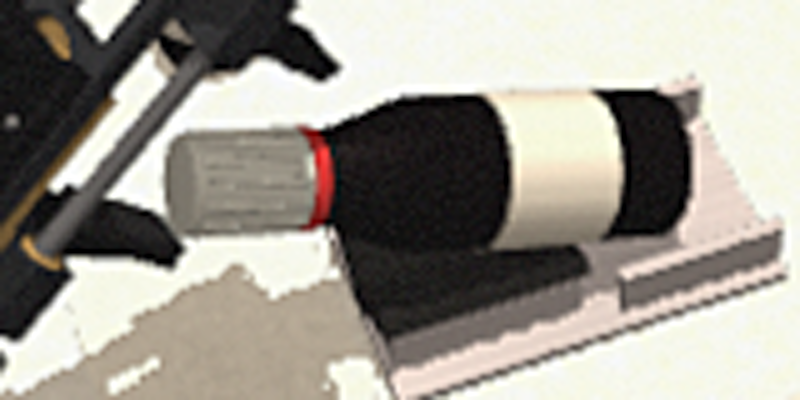

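```bash
cat > fit.py <<'E'
from p2 import *
def B(th,s,yb):
    a,n=frame(th); f=np.array([0,20.3])-s*a   # foot edge
    c=f+28*n
    return np.array([c[0],yb,c[1]]),np.array([a[0],0,a[1]]),np.array([n[0],0,n[1]])
def W(P): P=np.atleast_2d(P); return np.c_[lip+np.outer(P[:,0],ux)/1e3+np.outer(P[:,1],uy)/1e3,P[:,2]/1e3]
def outline(th,s,yb,n="side"):
    F,A,N=B(th,s,yb); a=np.linspace(0,2*np.pi,60); P=[]
    for h,r in[(0,28),(30,28),(60,28),(105,28),(140,18),(165,18),(190,18)]:
        P+=[F+h*A+r*(np.cos(t)*N+np.sin(t)*np.array([0,1,0])) for t in a]
    hull=cv2.convexHull(proj(n,W(P)).astype(np.float32))[:,0]
    return hull
def fit(pts,n="side",x0=(67,22,1)):
    # pts: silhouette points raw px ; signed distance to hull ~0
    def r(v):
        H=outline(*v,n=n).reshape(-1,1,2)
        return np.r_[[cv2.pointPolygonTest(H,(float(u),float(w)),True) for u,w in pts],.2*(v[2]-1)]
    f=least_squares(r,x0,diff_step=1e-3,x_scale=[1,1,1]);return f.x,f.fun
E
python3 - <<'E'
from fit import *
z=lambda u,v:(175+(u+.5)/5-.5,240+(v+.5)/5-.5)
pts=[z(165,180),z(180,134),z(185,234),z(240,128),z(400,97),z(600,90),z(655,92),z(690,150),z(690,190),z(670,236),z(240,231),z(400,246)]
v,r=fit(pts[:8]+pts[8:10]); print(v,r.round(2))
E
```

```text
[68.00857635 31.55084671  1.30243523] [ 0.8   0.4   1.07  1.1   0.01 -0.32  0.28  0.63  0.65  0.07  0.06]
```

```bash
cat > gen2.py <<'E'
import p2
from p2 import *
from fit import B
S=31.5
p2.bottle=lambda th,yb: B(th,S,yb)
def go2(ths,k0,k1,g0,g1,phi=38,psi=14.,dz=0,yb=1.):
    p,R,o=cur(); L=local(p,R); print({k:round(float(v),1) for k,v in L.items()},o["grip_width"],o["force"].round(2))
    for th in ths:
        u=(th-ths[0])/(ths[-1]-ths[0]); k=k0+(k1-k0)*min(1,2*u); g=g0+(g1-g0)*min(1,1.5*u)
        t,cl,low=p2.ph2(th,phi,psi,k,g,yb); t=t+[0,0,dz]
        r=rel((p,R),pose(t[0]/1e3,t[1]/1e3,t[2]/1e3,phi,psi))
        print([float(round(v,4)) for v in r[:3]]+[float(round(v,1)) for v in r[3:]]+[float(round(min(1,g/43.5-1),2))],"|",th,t.round(1),round(cl),round(low))
E
python3 - <<'E'
from gen2 import *
p,R,o=cur();L=local(p,R);d,n=dn(38,14)
tip=np.array([L["xc"],L["yc"],L["z"]])-o["grip_width"]*500*n
for th in(67,68,69):
    F,A,N=p2.bottle(th,1.3);a=np.linspace(0,6.28,400)
    rim=F+190*A+18*(np.outer(np.cos(a),N)+np.outer(np.sin(a),[0,1,0]));c=rim[np.argmin(rim@n)]
    print(th,"gap to face",(c-tip)@n,"k",(tip-c)@d,"lat",(c-tip)@np.cross(n,d))
go2(np.arange(69,84,1.),5,10,74.5,86)
E
```

```text
67 gap to face 3.9674695278742806 k 4.961947075988642 lat -1.5950888217088293
68 gap to face 1.4991130505589119 k 3.807637985218848 lat -1.5723312336258815
69 gap to face -0.9493723360830377 k 2.539283366510344 lat -1.2859641250837481
{'xc': -113.7, 'yc': 6.2, 'z': 108.4, 'phi': 38.0, 'psi': 14.1} 0.0747142870502885 [ 0.46  0.49 -1.24]
[-0.0014, -0.0011, 0.0025, 0.0, -0.1, -0.1, 0.71] | 69.0 [-112.8    5.   105.8] 26 74
[-0.0013, -0.0029, 0.0044, 0.0, -0.1, -0.1, 0.74] | 70.0 [-113.     5.   103.2] 26 71
[-0.0011, -0.0047, 0.0065, 0.0, -0.1, -0.1, 0.77] | 71.0 [-113.2    5.2  100.4] 26 67
[-0.0008, -0.0065, 0.0086, 0.0, -0.1, -0.1, 0.8] | 72.0 [-113.3    5.5   97.7] 25 64
[-0.0006, -0.0082, 0.0108, 0.0, -0.1, -0.1, 0.83] | 73.0 [-113.5    5.7   94.9] 25 61
[-0.0005, -0.0099, 0.0129, 0.0, -0.1, -0.1, 0.85] | 74.0 [-113.5    5.8   92.2] 24 58
[-0.0003, -0.0116, 0.0151, 0.0, -0.1, -0.1, 0.88] | 75.0 [-113.5    6.    89.4] 23 55
[-0.0001, -0.0133, 0.0174, 0.0, -0.1, -0.1, 0.91] | 76.0 [-113.5    6.2   86.5] 21 52
[-0.0, -0.015, 0.019, 0.0, -0.1, -0.1, 0.94] | 77.0 [-113.8    6.2   84.3] 21 49
[0.0002, -0.0166, 0.0206, 0.0, -0.1, -0.1, 0.97] | 78.0 [-114.2    6.3   82. ] 20 46
[0.0002, -0.0186, 0.0222, 0.0, -0.1, -0.1, 0.98] | 79.0 [-114.7    6.2   79.5] 19 44
[0.0004, -0.0208, 0.0239, 0.0, -0.1, -0.1, 0.98] | 80.0 [-115.4    6.2   76.8] 18 41
[0.0005, -0.0229, 0.0257, 0.0, -0.1, -0.1, 0.98] | 81.0 [-116.     6.2   74.1] 16 38
[0.0005, -0.025, 0.0274, 0.0, -0.1, -0.1, 0.98] | 82.0 [-116.6    6.    71.5] 15 36
[0.0006, -0.0271, 0.0292, 0.0, -0.1, -0.1, 0.98] | 83.0 [-117.2    6.    68.7] 13 33
```

The silhouette fit gives a tilt of about 68°. The foot sits about 9 mm further from the lip than I planned, so the cap corner is only 4–7 mm from the fingertip. I'll slide the finger further under the cap first, then go on lowering with the updated model.

Run:
```python
from gen2 import *
go2(np.arange(68.5,84.5,1.),10,11,74.5,86)
```

```text
{'xc': -113.7, 'yc': 6.2, 'z': 108.4, 'phi': 38.0, 'psi': 14.1} 0.0747142870502885 [ 0.46  0.49 -1.24]
[-0.0016, 0.0001, 0.0068, 0.0, -0.1, -0.1, 0.71] | 68.5 [-109.2    5.7  103.1] 24 71
[-0.0013, -0.0018, 0.0082, 0.0, -0.1, -0.1, 0.74] | 69.5 [-109.8    5.8  100.9] 24 68
[-0.0012, -0.0036, 0.0097, 0.0, -0.1, -0.1, 0.77] | 70.5 [-110.4    5.8   98.6] 24 66
[-0.0009, -0.0054, 0.0112, 0.0, -0.1, -0.1, 0.79] | 71.5 [-111.     5.9   96.3] 23 63
[-0.0007, -0.0072, 0.0127, 0.0, -0.1, -0.1, 0.82] | 72.5 [-111.5    6.1   94. ] 23 60
[-0.0006, -0.009, 0.0143, 0.0, -0.1, -0.1, 0.84] | 73.5 [-111.9    6.    91.7] 22 58
[-0.0004, -0.0107, 0.0159, 0.0, -0.1, -0.1, 0.87] | 74.5 [-112.4    6.2   89.3] 22 55
[-0.0002, -0.0125, 0.0176, 0.0, -0.1, -0.1, 0.9] | 75.5 [-112.7    6.3   86.9] 21 52
[-0.0001, -0.0142, 0.0192, 0.0, -0.1, -0.1, 0.92] | 76.5 [-113.1    6.3   84.6] 20 50
[0.0001, -0.0158, 0.0208, 0.0, -0.1, -0.1, 0.95] | 77.5 [-113.5    6.4   82.3] 20 47
[0.0003, -0.0175, 0.0224, 0.0, -0.1, -0.1, 0.98] | 78.5 [-113.8    6.5   80. ] 19 44
[0.0003, -0.0197, 0.0241, 0.0, -0.1, -0.1, 0.98] | 79.5 [-114.5    6.3   77.4] 18 42
[0.0004, -0.0218, 0.0258, 0.0, -0.1, -0.1, 0.98] | 80.5 [-115.1    6.3   74.7] 16 39
[0.0004, -0.024, 0.0275, 0.0, -0.1, -0.1, 0.98] | 81.5 [-115.7    6.2   72. ] 15 36
[0.0006, -0.0261, 0.0293, 0.0, -0.1, -0.1, 0.98] | 82.5 [-116.3    6.2   69.3] 13 34
[0.0005, -0.0281, 0.0311, 0.0, -0.1, -0.1, 0.98] | 83.5 [-116.8    6.    66.6] 12 31
```

Request:
servo_tool([
  [[-0.0003,0,0.0016,0,0,0,0.73],[-0.0006,0,0.0032,0,0,0,0.73],[-0.0009,0,0.0048,0,0,0,0.73],[-0.0012,0,0.0065,0,0,0,0.73],[-0.0012,-0.0009,0.0074,0,0,0,0.74],[-0.0012,-0.0018,0.0082,0,0,0,0.75],[-0.0012,-0.0036,0.0097,0,0,0,0.77],[-0.0009,-0.0054,0.0112,0,0,0,0.79],[-0.0007,-0.0072,0.0127,0,0,0,0.82],[-0.0006,-0.009,0.0143,0,0,0,0.84]],
])

```text
time_s: 14.95
tool_pos: [0.5092, -0.0677, 0.0919]
tool_rot: [142.0, -0.1, 114.6]
force: [-0.7, -0.2, 0.2]
grip_width: 0.0798
```

```bash
python3 snap.py 10 side
python3 - <<'E'
import cv2
from plan import *
p,R,o=cur(); print(local(p,R),o["grip_width"],o["force"])
f=cv2.imread("pics/side10_raw.png")[240:320,175:335]
cv2.imwrite("pics/z10.png",cv2.resize(cv2.convertScaleAbs(f,alpha=1.5),None,fx=5,fy=5,interpolation=cv2.INTER_CUBIC))
E
```

```text
{'time_s': 14.95, 'qpos': array([ 81.5284,  -6.9735, -54.6354, 134.6532, -60.9493,  39.7891,
        96.0596]), 'tool_pos': array([ 0.5092, -0.0677,  0.0919]), 'tool_rot': array([141.9809,  -0.0597, 114.5993]), 'force': array([-0.6536, -0.2155,  0.1709]), 'grip_width': 0.07976277623642589}
{'xc': np.float64(-111.84243570514441), 'yc': np.float64(6.081842138054634), 'z': np.float64(91.57753842564794), 'phi': np.float64(38.00455198850479), 'psi': np.float64(14.110984385583793)} 0.07953684079526548 [-0.96743922 -0.34863758 -0.18076329]
```

View pics/z10.png

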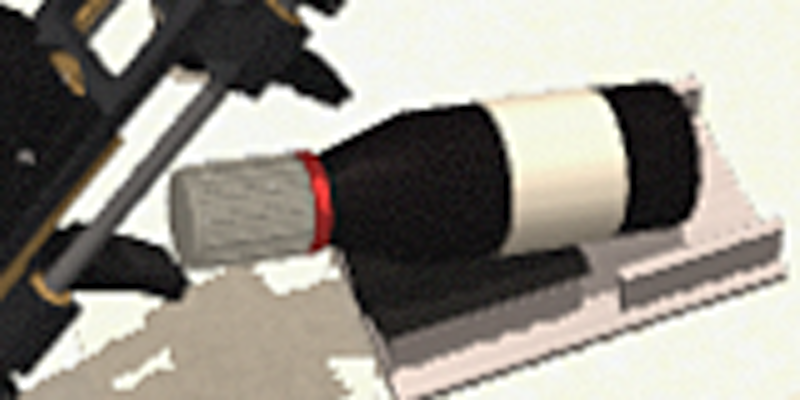

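```bash
cat >> fit.py <<'E'
def tipinfo(th,s,yb,phi=38,psi=14.1):
    p,R,o=cur();L=local(p,R);d,n=dn(phi,psi)
    tip=np.array([L["xc"],L["yc"],L["z"]])-o["grip_width"]*500*n
    F,A,N=B(th,s,yb);a=np.linspace(0,6.28,400)
    rim=F+190*A+18*(np.outer(np.cos(a),N)+np.outer(np.sin(a),[0,1,0]));c=rim[np.argmin(rim@n)]
    print("gap",(c-tip)@n,"k",(tip-c)@d,"lat",(c-tip)@np.cross(n,d),"footx",F[0],"tip px z-crop",(proj("side",W(tip))[0]-[175,240])*5)
E
python3 - <<'E'
from fit import *
z=lambda u,v:(175+(u+.5)/5-.5,240+(v+.5)/5-.5)
pts=[z(168,205),z(180,165),z(195,267),z(240,156),z(405,110),z(480,102),z(600,88),z(655,84),z(697,150),z(697,185),z(680,228)]
v,r=fit(pts,x0=(74,31,1)); print(v,r.round(2)); tipinfo(*v)
E
```

```text
[74.474459   38.22781754  1.67686187] [ 0.96  0.07  0.8   1.17 -0.1   0.   -0.07  0.38  0.53  0.77  0.33  0.14]
gap 1.3343936806996517 k 3.9991384200724087 lat -0.7701719729895563 footx 44.32763299606769 tip px z-crop [176.42559392 262.94450668]
```

Run:
```python
from fit import *
p,R,o=cur();L=local(p,R);d,n=dn(38,14.1);w=np.cross(n,d)
tip=np.array([L["xc"],L["yc"],L["z"]])-o["grip_width"]*500*n
up=tip+o["grip_width"]*1000*n
f=cv2.imread("pics/side10_raw.png");K=8
im=cv2.resize(cv2.convertScaleAbs(f[270:320,165:255],alpha=1.8),None,fx=K,fy=K,interpolation=cv2.INTER_CUBIC)
q=lambda P:tuple(int(x) for x in ((proj("side",W(P))[0]-[165,270]+.5)*K))
for P,b in((tip,-1),):
    for y in(-9.5,9.5):
        cv2.line(im,q(P+y*w),q(P+y*w-30*d),(0,0,255),1); cv2.line(im,q(P+y*w),q(P+y*w-15*n),(0,255,0),1)
    cv2.line(im,q(P-9.5*w),q(P+9.5*w),(255,0,0),1)
H=outline(74.5,38.2,1.7);cv2.polylines(im,[np.int32((H-[165,270]+.5)*K)],True,(0,200,200),1)
cv2.imwrite("pics/ov10.png",im)
```

```text
(no output)
```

View pics/ov10.png

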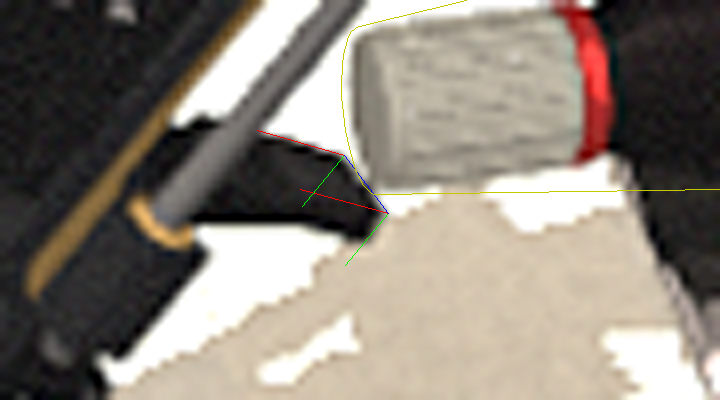

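The overlay shows the lower fingertip edge right at the cap's end rim, overlapping by only about 2 mm. The bottle has been sliding +x along with the finger. I'll flatten the supporting finger with more tilt and yaw, and reach further under while lowering.

```bash
cat > gen3.py <<'E'
from fit import *
import p2
from reach import ik,seeds
def go3(wps,ths,s,yb=1.7):
    # wps: th -> phi,psi,k,g
    p2.bottle=lambda th,y: B(th,s,y)
    wp=np.array(wps,float)
    p,R,o=cur(); L=local(p,R); print({k:round(float(v),1) for k,v in L.items()},o["grip_width"],o["force"].round(2))
    for th in ths:
        phi,psi,k,g=[np.interp(th,wp[:,0],wp[:,i]) for i in range(1,5)]
        t,cl,low=p2.ph2(th,phi,psi,k,g,yb)
        r=rel((p,R),pose(t[0]/1e3,t[1]/1e3,t[2]/1e3,phi,psi))
        print([float(round(v,4)) for v in r[:3]]+[float(round(v,1)) for v in r[3:]]+[float(round(min(1,g/43.5-1),2))],"|",th,t.round(1),round(cl),round(low))
    e,q=ik(t[0]/1e3,t[2]/1e3,phi,psi,t[1]/1e3,seeds=[o["qpos"]]+seeds); print("ik",round(e*1e3,1),q.round())
E
python3 - <<'E'
from gen3 import *
go3([(74.5,38,14.1,2,79.7),(76.5,43,18,5,80),(79,48,23,8,81),(90,48,23,8,83)],np.arange(74.5,83.1,.5),40)
E
```

```text
{'xc': -111.8, 'yc': 6.1, 'z': 91.6, 'phi': 38.0, 'psi': 14.1} 0.07953684079526548 [-0.97 -0.35 -0.18]
[-0.001, 0.0024, -0.0005, 0.0, -0.0, -0.1, 0.83] | 74.5 [-110.1    5.4   93.5] 28 60
[-0.0005, 0.0014, 0.0, -1.2, 0.6, -0.9, 0.83] | 75.0 [-110.7    5.8   92.4] 28 58
[-0.0, 0.0004, 0.0006, -2.5, 1.2, -1.6, 0.84] | 75.5 [-111.2    6.2   91.4] 28 56
[0.0005, -0.0006, 0.0011, -3.7, 1.9, -2.4, 0.84] | 76.0 [-111.8    6.6   90.3] 29 54
[0.001, -0.0016, 0.0017, -5.0, 2.5, -3.1, 0.84] | 76.5 [-112.3    7.    89.3] 29 52
[0.0015, -0.0025, 0.0022, -6.0, 3.2, -3.8, 0.84] | 77.0 [-112.8    7.4   88.3] 29 50
[0.0022, -0.0034, 0.0028, -7.0, 3.9, -4.6, 0.85] | 77.5 [-113.3    8.    87.3] 30 48
[0.0027, -0.0043, 0.0034, -8.0, 4.6, -5.3, 0.85] | 78.0 [-113.8    8.4   86.3] 30 46
[0.0032, -0.0052, 0.0039, -9.0, 5.3, -6.0, 0.86] | 78.5 [-114.3    8.8   85.3] 30 45
[0.0039, -0.0061, 0.0045, -10.0, 6.1, -6.7, 0.86] | 79.0 [-114.8    9.3   84.3] 31 43
[0.004, -0.0071, 0.0053, -10.0, 6.1, -6.7, 0.86] | 79.5 [-115.1    9.4   83. ] 30 42
[0.0039, -0.0081, 0.006, -10.0, 6.1, -6.7, 0.87] | 80.0 [-115.4    9.2   81.8] 30 41
[0.004, -0.0091, 0.0069, -10.0, 6.1, -6.7, 0.87] | 80.5 [-115.7    9.2   80.6] 30 39
[0.004, -0.0101, 0.0077, -10.0, 6.1, -6.7, 0.87] | 81.0 [-115.9    9.2   79.3] 29 38
[0.0041, -0.011, 0.0085, -10.0, 6.1, -6.7, 0.87] | 81.5 [-116.2    9.3   78.1] 29 37
[0.0042, -0.012, 0.0093, -10.0, 6.1, -6.7, 0.87] | 82.0 [-116.4    9.3   76.9] 28 35
[0.0043, -0.0129, 0.0102, -10.0, 6.1, -6.7, 0.88] | 82.5 [-116.7    9.3   75.6] 28 34
[0.0042, -0.0139, 0.011, -10.0, 6.1, -6.7, 0.88] | 83.0 [-116.9    9.1   74.4] 27 33
ik 0.0 [ 83.   6. -50. 137. -68.  43. 122.]
```

Request:
servo_tool([
  [[-0.0002,0.0003,0.0004,-1.2,0.6,-0.8,0.83],[0,0,0.0008,-2.5,1.2,-1.6,0.84],[0.0005,-0.0008,0.0013,-3.7,1.9,-2.4,0.84],[0.001,-0.0018,0.0019,-5,2.5,-3.1,0.84],[0.0015,-0.0027,0.0024,-6,3.2,-3.8,0.84],[0.0022,-0.0036,0.003,-7,3.9,-4.6,0.85],[0.0027,-0.0045,0.0036,-8,4.6,-5.3,0.85],[0.0032,-0.0054,0.0041,-9,5.3,-6,0.86],[0.0039,-0.0063,0.0047,-10,6.1,-6.7,0.86]],
])

```text
time_s: 15.9
tool_pos: [0.5057, -0.0652, 0.0844]
tool_rot: [131.9, 0.1, 123.7]
force: [-1.4, -0.8, 0.2]
grip_width: 0.081
```

```bash
cat > ov.py <<'E'
import sys
from fit import *
def ov(raw,out,pose3,phi,psi):
    p,R,o=cur();L=local(p,R);d,n=dn(L["phi"],L["psi"]);w=np.cross(n,d); print({k:round(float(v),1) for k,v in L.items()},o["grip_width"],o["force"].round(2),o["qpos"].round())
    tip=np.array([L["xc"],L["yc"],L["z"]])-o["grip_width"]*500*n
    f=cv2.imread(raw);K=5;X,Y=165,240
    im=cv2.resize(cv2.convertScaleAbs(f[Y:Y+90,X:X+155],alpha=1.6),None,fx=K,fy=K,interpolation=cv2.INTER_CUBIC)
    q=lambda P:tuple(int(x) for x in ((proj("side",W(P))[0]-[X,Y]+.5)*K))
    for y in(-9.5,9.5):
        cv2.line(im,q(tip+y*w),q(tip+y*w-30*d),(0,0,255),1)
    cv2.line(im,q(tip-9.5*w),q(tip+9.5*w),(255,0,0),1)
    if pose3: H=outline(*pose3);cv2.polylines(im,[np.int32((H-[X,Y]+.5)*K)],True,(0,200,200),1)
    cv2.imwrite(out,im)
E
python3 snap.py 11 side; python3 -c "
from ov import *
ov('pics/side11_raw.png','pics/ov11.png',(79,40,1.7),0,0)"
```

```text
{'time_s': 15.9, 'qpos': array([ 83.7727,   4.5735, -50.0104, 135.6554, -68.431 ,  43.91  ,
       121.2883]), 'tool_pos': array([ 0.5057, -0.0652,  0.0844]), 'tool_rot': array([131.9339,   0.0674, 123.6649]), 'force': array([-1.361 , -0.7623,  0.1849]), 'grip_width': 0.08100963583674367}
{'xc': -114.9, 'yc': 8.6, 'z': 84.0, 'phi': 48.1, 'psi': 23.0} 0.08086362743147882 [-1.45 -1.48 -1.02] [ 84.   5. -50. 136. -68.  44. 121.]
```

View pics/ov11.png

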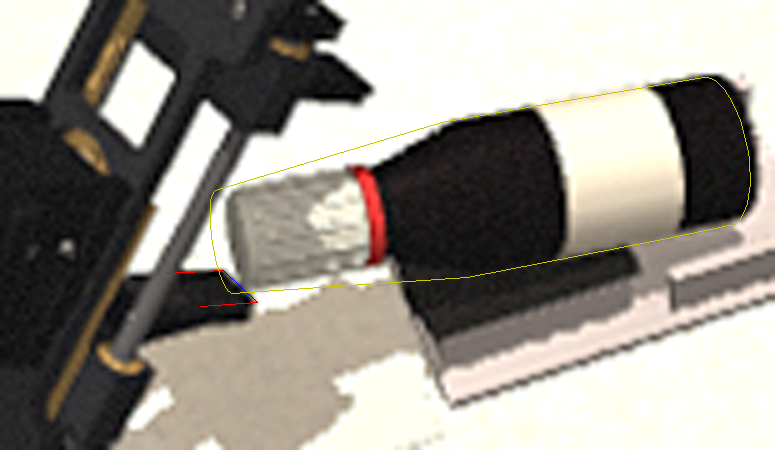

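Run:
```python
from gen3 import *
z=lambda u,v:(165+u/5-.5,240+v/5-.5)
pts=[z(229,220),z(240,187),z(252,289),z(480,115),z(540,105),z(650,85),z(715,76),z(755,150),z(756,190),z(735,228)]
v,r=fit(pts,x0=(79,43,1)); print(v,r.round(2)); tipinfo(*v,phi=48.1,psi=23)
s=v[1]
for k in(3,):go3([(78,48,23,k,81),(90,48,23,k,81)],np.arange(round(v[0]),91,1.),s)
```

```text
[78.83889089 44.33290918  1.65974301] [ 1.29  0.55  0.26 -0.11 -0.08 -0.34  0.02  0.78  0.82 -0.55  0.13]
gap 2.7600138562259873 k 4.725770835650067 lat -1.2487332404030131 footx 48.91434756471124 tip px z-crop [187.44332518 284.07203265]
{'xc': -114.9, 'yc': 8.6, 'z': 84.0, 'phi': 48.1, 'psi': 23.0} 0.08086362743147882 [-1.45 -1.48 -1.02]
[-0.001, 0.0025, -0.0014, 0.1, -0.0, 0.0, 0.86] | 79.0 [-113.9    7.9   86.8] 33 46
[-0.0009, 0.0002, -0.0003, 0.1, -0.0, 0.0, 0.86] | 80.0 [-114.6    7.7   84.4] 32 43
[-0.0007, -0.002, 0.001, 0.1, -0.0, 0.0, 0.86] | 81.0 [-115.2    7.7   81.9] 32 41
[-0.0005, -0.0042, 0.0023, 0.1, -0.0, 0.0, 0.86] | 82.0 [-115.7    7.7   79.4] 31 38
[-0.0004, -0.0064, 0.0035, 0.1, -0.0, 0.0, 0.86] | 83.0 [-116.3    7.6   76.9] 30 36
[-0.0002, -0.0085, 0.0048, 0.1, -0.0, 0.0, 0.86] | 84.0 [-116.7    7.6   74.4] 29 33
[-0.0, -0.0106, 0.0062, 0.1, -0.0, 0.0, 0.86] | 85.0 [-117.2    7.6   71.9] 28 31
[-0.0, -0.0128, 0.0076, 0.1, -0.0, 0.0, 0.86] | 86.0 [-117.6    7.4   69.5] 27 28
[0.0001, -0.0149, 0.009, 0.1, -0.0, 0.0, 0.86] | 87.0 [-117.9    7.4   66.9] 26 26
[0.0001, -0.0169, 0.0104, 0.1, -0.0, 0.0, 0.86] | 88.0 [-118.2    7.3   64.4] 25 23
[0.0002, -0.019, 0.0119, 0.1, -0.0, 0.0, 0.86] | 89.0 [-118.5    7.3   61.9] 23 21
[0.0001, -0.021, 0.0134, 0.1, -0.0, 0.0, 0.86] | 90.0 [-118.7    7.2   59.4] 22 18
ik 0.0 [ 84.  10. -51. 137. -68.  40. 124.]
```

Request:
servo_tool([
  [[-0.0003,-0.0011,0.0006,0,0,0,0.86],[-0.0003,-0.0022,0.0013,0,0,0,0.86],[-0.0002,-0.0033,0.002,0,0,0,0.86],[-0.0002,-0.0044,0.0026,0,0,0,0.86],[-0.0001,-0.0055,0.0033,0,0,0,0.86],[0,-0.0066,0.0039,0,0,0,0.86],[0,-0.0076,0.0045,0,0,0,0.86],[0,-0.0087,0.0051,0,0,0,0.86]],
])

```text
time_s: 16.75
tool_pos: [0.5042, -0.0661, 0.0747]
tool_rot: [132.0, 0.1, 123.7]
force: [0.1, 0.2, -0.2]
grip_width: 0.0811
```

```bash
python3 snap.py 12 side; python3 -c "
from ov import *
ov('pics/side12_raw.png','pics/ov12.png',(84,44.3,1.7),0,0)"
```

```text
{'time_s': 16.75, 'qpos': array([ 83.6503,   6.3409, -49.9188, 136.0001, -68.5896,  42.4339,
       122.7569]), 'tool_pos': array([ 0.5042, -0.0661,  0.0747]), 'tool_rot': array([131.9512,   0.0573, 123.6509]), 'force': array([ 0.0644,  0.1603, -0.2165]), 'grip_width': 0.08108811415136785}
{'xc': -116.4, 'yc': 8.5, 'z': 74.5, 'phi': 48.0, 'psi': 23.0} 0.0807294826882545 [-0.27  0.41 -0.43] [ 84.   6. -50. 136. -69.  42. 123.]
```

View pics/ov12.png

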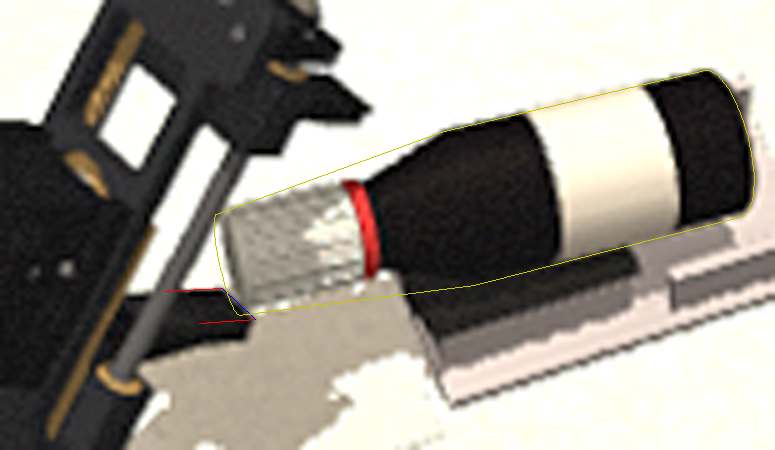

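The bottle is at about 84° with no more sliding, and the cap rests on the finger with its corner near (240,305). Lowering the last few degrees slowly.

Request:
servo_tool([
  [[0,-0.0011,0.0007,0,0,0,0.86],[0,-0.0021,0.0014,0,0,0,0.86],[0,-0.0032,0.0021,0,0,0,0.86],[0,-0.0042,0.0028,0,0,0,0.86],[0,-0.0053,0.0035,0,0,0,0.86],[0,-0.0063,0.0042,0,0,0,0.86],[0,-0.0073,0.0049,0,0,0,0.86],[0,-0.0083,0.0056,0,0,0,0.86],[0,-0.0093,0.0063,0,0,0,0.86],[0,-0.0103,0.0071,0,0,0,0.86]],
])

```text
time_s: 17.8
tool_pos: [0.5029, -0.0671, 0.0623]
tool_rot: [131.9, 0.1, 123.6]
force: [-0.3, -0.2, 0.1]
grip_width: 0.081
```

```bash
python3 snap.py 13 side; python3 -c "
from ov import *
ov('pics/side13_raw.png','pics/ov13.png',(90,44.5,1.),0,0)"
```

```text
{'time_s': 17.8, 'qpos': array([ 83.4206,   8.7332, -49.7486, 136.3439, -68.8558,  40.4855,
       124.7206]), 'tool_pos': array([ 0.5029, -0.0671,  0.0623]), 'tool_rot': array([131.944 ,   0.0634, 123.6464]), 'force': array([-0.3458, -0.2064,  0.1248]), 'grip_width': 0.08096043202207497}
{'xc': -117.8, 'yc': 7.8, 'z': 62.1, 'phi': 48.0, 'psi': 23.0} 0.08086837858965366 [-0.46 -0.15 -0.15] [ 83.   9. -50. 136. -69.  40. 125.]
```

View pics/ov13.png

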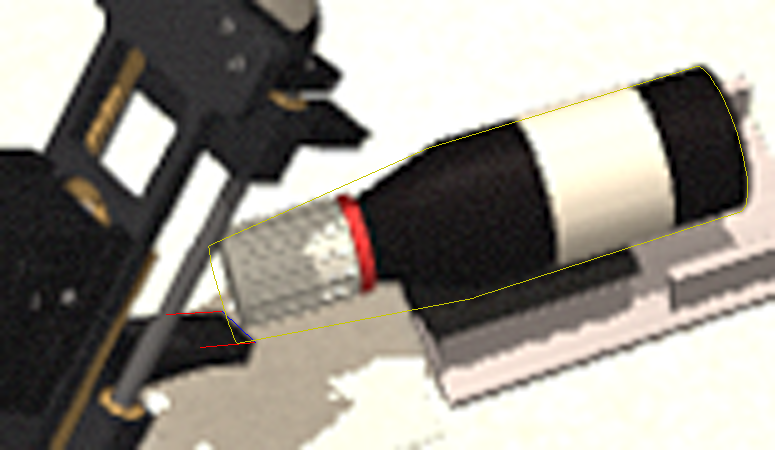

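Request:
servo_tool([
  [[0,-0.001,0.0007,0,0,0,0.86],[0,-0.002,0.0014,0,0,0,0.86],[0,-0.003,0.0022,0,0,0,0.86],[0,-0.004,0.0029,0,0,0,0.86],[0,-0.005,0.0036,0,0,0,0.86],[0,-0.006,0.0044,0,0,0,0.86],[0,-0.006,0.0044,0,0,0,0.86]],
])

```text
time_s: 18.55
tool_pos: [0.5021, -0.0673, 0.0548]
tool_rot: [132.0, 0.0, 123.6]
force: [-0.7, -0.5, -0.3]
grip_width: 0.0809
```

```bash
python3 snap.py 14 side; python3 -c "
from ov import *
ov('pics/side14_raw.png','pics/ov14.png',(90,44.5,1.),0,0)"
```

```text
{'time_s': 18.55, 'qpos': array([ 83.2565,  10.204 , -49.6282, 136.5367, -69.0392,  39.3074,
       125.9085]), 'tool_pos': array([ 0.5021, -0.0673,  0.0548]), 'tool_rot': array([131.9518,   0.0337, 123.65  ]), 'force': array([-0.7065, -0.5439, -0.3396]), 'grip_width': 0.08090934817034336}
{'xc': -118.5, 'yc': 7.6, 'z': 54.8, 'phi': 48.0, 'psi': 23.0} 0.08121301875960026 [ 0.53  0.34 -0.35] [ 83.  10. -50. 137. -69.  39. 126.]
```

View pics/ov14.png

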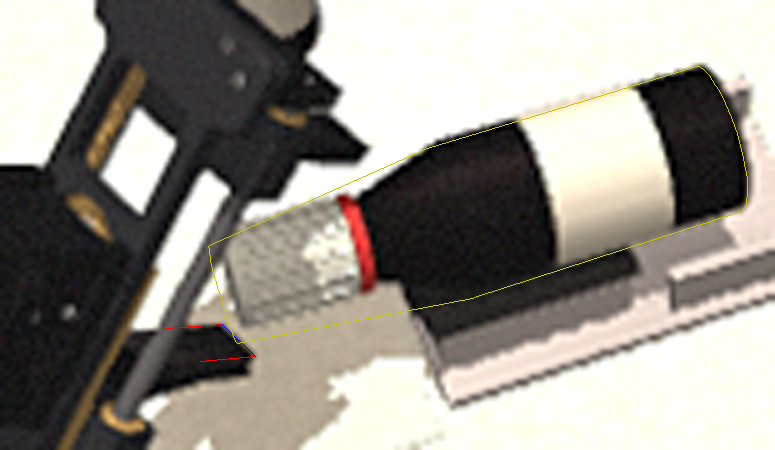

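Run:
```python
from fit import *
z=lambda u,v:(165+u/5-.5,240+v/5-.5)
# cap-only and body points
pts=[z(227,262),z(235,227),z(247,326),z(440,146),z(520,122),z(640,86),z(700,67),z(742,140),z(747,180),z(735,213)]
v,r=fit(pts,x0=(88,44,1)); print(v,r.round(2))
# draw true (non-convex) profile comparisons
f=cv2.imread("pics/side14_raw.png");K=5;X,Y=165,240
for th in(90,87):
    im=cv2.resize(cv2.convertScaleAbs(f[Y:Y+90,X:X+155],alpha=1.6),None,fx=K,fy=K,interpolation=cv2.INTER_CUBIC)
    F,A,N=B(th,45.5,0); a=np.linspace(0,2*np.pi,60)
    for h,rr in[(0,28),(105,28),(140,18),(190,18)]:
        P=[F+h*A+rr*(np.cos(t)*N+np.sin(t)*np.array([0,1,0])) for t in a]
        cv2.polylines(im,[np.int32((proj("side",W(P))-[X,Y]+.5)*K)],True,(0,160,0),1)
    cv2.imwrite(f"pics/prof{th}.png",im)
```

```text
[87.89136825 45.85202532  1.27591008] [ 1.77  0.33  1.16  1.01  0.72  0.28 -0.13  0.87  1.25  0.43  0.06]
```

View pics/prof90.png

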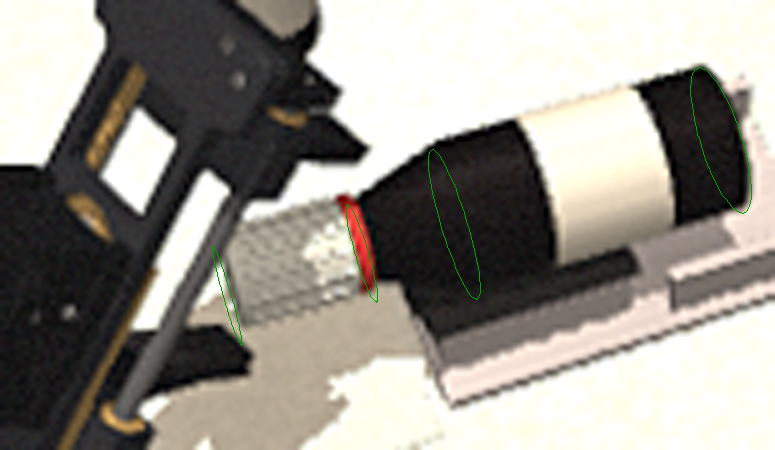

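View pics/prof87.png

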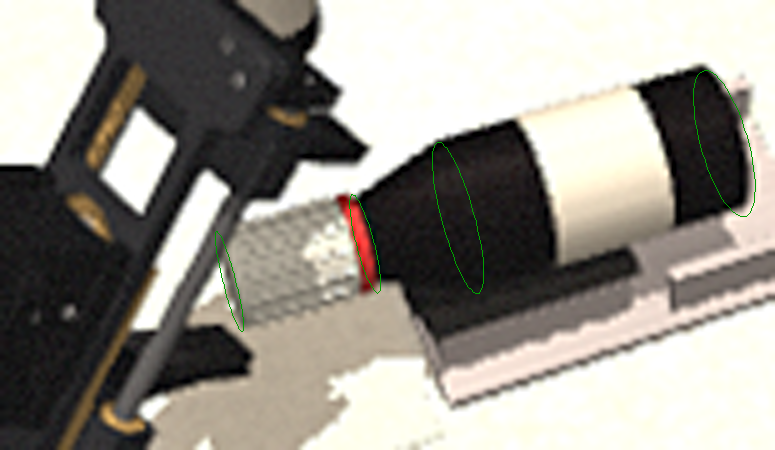

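The bottle did not move while the finger went down another 7 mm, so it now rests in the trough on its own. Next I'll plan the hand's retreat along the finger direction.

Run:
```python
from gen3 import *
p,R,o=cur();L=local(p,R);d,n=dn(48,23); t0=np.array([L["xc"],L["yc"],L["z"]])
q=o["qpos"]
T=[]
for dist,phi,psi in[(12,48,23),(25,46,22.5),(40,42,21),(60,35,20),(80,30,20)]:
    t=t0-dist*d
    e,qq=ik(t[0]/1e3,t[2]/1e3,phi,psi,t[1]/1e3,seeds=[q]+seeds); q=qq
    print(dist,t.round(1),round(e*1e3,1),qq.round()); 
    # upper fingertip/lower fingertip clear of cap end
    T.append(pose(*(t/1e3),phi,psi))
show(T,(p,R))
```

```text
12 [-126.7    4.1   62.9] 0.0 [ 84.   8. -49. 137. -68.  42. 124.]
25 [-135.6    0.3   71.6] 0.0 [ 81.   4. -46. 137. -66.  44. 120.]
40 [-145.8   -4.    81.6] 0.0 [ 78.  -1. -43. 136. -62.  46. 112.]
60 [-159.5   -9.8   95. ] 0.0 [-22.  -8.  51. 134. -39.  41.  88.]
80 [-173.2  -15.7  108.4] 0.0 [-25. -12.  51. 131. -24.  43.  73.]
[0.0, 0.0, -0.012, 0.05, -0.01, 0.07]
[0.0, 0.0, -0.025, 2.05, -0.37, 0.41]
[0.0, 0.0, -0.04, 6.05, -1.42, 1.48]
[0.0, 0.0001, -0.06, 13.05, -2.0, 2.32]
[0.0, 0.0001, -0.08, 18.05, -1.9, 2.41]
```

Request:
servo_tool([
  [[0,0,-0.004,0,0,0,0.86],[0,0,-0.008,0,0,0,0.86],[0,0,-0.014,0,0,0,0.86],[0,0,-0.02,1,0,0,0.86],[0,0,-0.025,2,-0.4,0.4,0.86],[0,0,-0.033,4,-1,1,0.86],[0,0,-0.04,6,-1.4,1.5,0.86],[0,0,-0.05,9.5,-1.7,1.9,0.86],[0,0,-0.06,13,-2,2.3,0.86],[0,0,-0.07,15.5,-2,2.3,0.86],[0,0,-0.08,18,-1.9,2.4,0.86],[0,0,-0.08,18,-1.9,2.4,0.86]],
])

```text
time_s: 19.8
tool_pos: [0.4535, -0.1014, 0.11]
tool_rot: [150.0, 0.3, 120.6]
force: [0.7, 0.0, 0.8]
grip_width: 0.0808
```

```bash
python3 snap.py 15
python3 - <<'E'
from plan import *
p,R,o=cur(); L=local(p,R);print(L,o["qpos"].round(1),o["force"].round(1))
show([pose(L["xc"]/1e3+.0,L["yc"]/1e3-.0,.22,20,L["psi"])],(p,R))
E
```

```text
{'time_s': 19.8, 'qpos': array([ 85.0374, -12.3117, -50.8187, 131.2816, -47.8351,  52.7329,
        93.2671]), 'tool_pos': array([ 0.4535, -0.1014,  0.11  ]), 'tool_rot': array([150.022 ,   0.2758, 120.623 ]), 'force': array([0.6532, 0.0084, 0.7639]), 'grip_width': 0.08084736237709296}
{'xc': np.float64(-173.3595665936856), 'yc': np.float64(-15.925606172981544), 'z': np.float64(108.39526216321327), 'phi': np.float64(30.04897746346169), 'psi': np.float64(19.867202092387835)} [ 85.  -12.1 -50.8 131.4 -47.9  52.7  93.4] [-0.6  0.4 -0.6]
[-0.0001, 0.0559, -0.0966, 10.05, 0.01, 0.14]
```

View pics/side15.png

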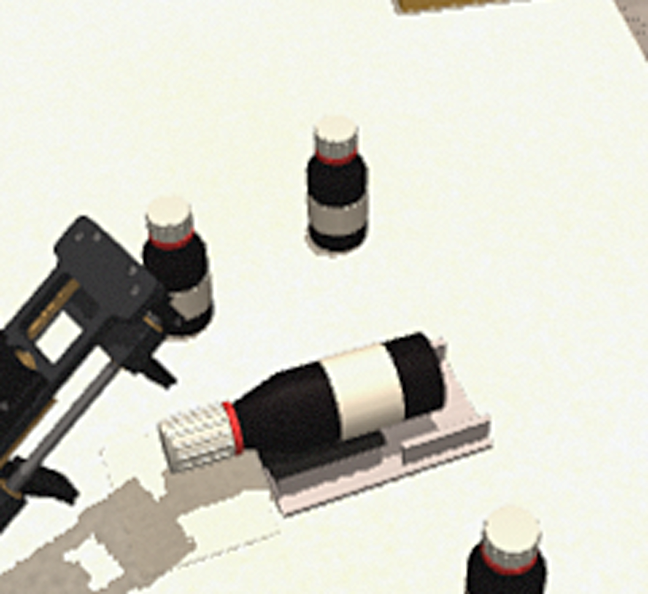

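View pics/top15.png

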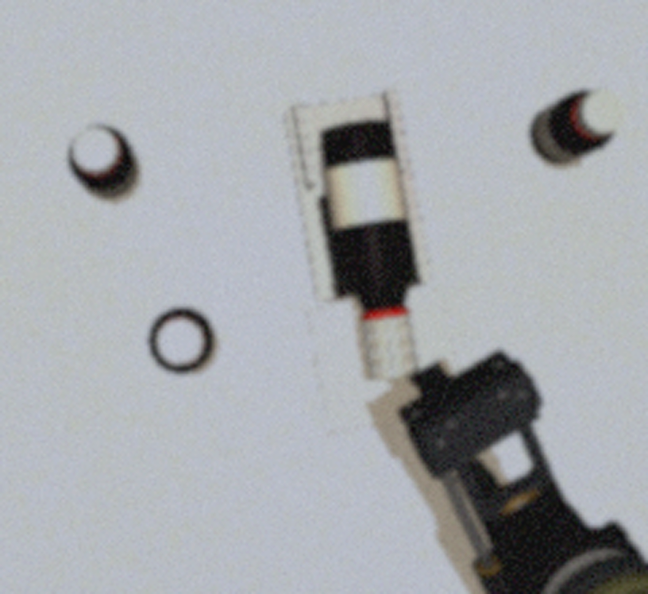

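The side view shows the bottle lying in the trough with its cap out over the card at (200,437). The top view shows it parallel to the cradle, foot at (360,130), with the small bottles unmoved. Raising the hand clear.

Request:
servo_tool([
  [[0,0.009,-0.016,1.5,0,0,0.86],[0,0.018,-0.032,3,0,0,0.86],[0,0.028,-0.048,5,0,0,0.86],[0,0.037,-0.064,7,0,0,0.86],[0,0.046,-0.08,8.5,0,0,0.86],[0,0.056,-0.097,10,0,0,0.86],[0,0.056,-0.097,10,0,0,0.86]],
])

```text
time_s: 20.6
tool_pos: [0.4543, -0.1001, 0.2223]
tool_rot: [159.8, 0.1, 120.7]
force: [0.9, -0.9, 0.3]
grip_width: 0.0805
```

```bash
python3 snap.py 16
python3 - <<'E'
from fit import *
K=4
for n,(X,Y) in dict(side=(195,235),top=(290,180)).items():
    f=cv2.imread(f"pics/{n}16_raw.png")
    im=cv2.resize(cv2.convertScaleAbs(f[Y:Y+100,X:X+130],alpha=1.5),None,fx=K,fy=K,interpolation=cv2.INTER_CUBIC)
    for th,s,col in((90,47,(0,160,0)),):
        F,A,N=B(th,s,0); a=np.linspace(0,2*np.pi,60)
        for h,rr in[(0,28),(105,28),(140,18),(190,18)]:
            P=[F+h*A+rr*(np.cos(t)*N+np.sin(t)*np.array([0,1,0])) for t in a]
            cv2.polylines(im,[np.int32((proj(n,W(P))-[X,Y]+.5)*K)],True,col,1)
    cv2.imwrite(f"pics/fin_{n}.png",im)
a,b=cv2.imread("pics/fin_side.png"),cv2.imread("pics/fin_top.png")
cv2.imwrite("pics/fin.png",cv2.resize(np.hstack([a,b]),(800,308)))
E
```

```text
{'time_s': 20.6, 'qpos': array([ 68.9852, -16.7157, -39.3084, 118.141 , -30.5311,  67.2936,
        70.8277]), 'tool_pos': array([ 0.4543, -0.1001,  0.2223]), 'tool_rot': array([159.7956,   0.1414, 120.7172]), 'force': array([ 0.8962, -0.9478,  0.3247]), 'grip_width': 0.08053815341232118}
```

View pics/fin.png

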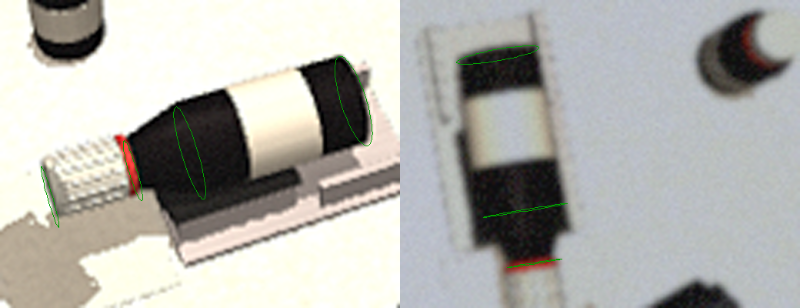

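View pics/side16.png

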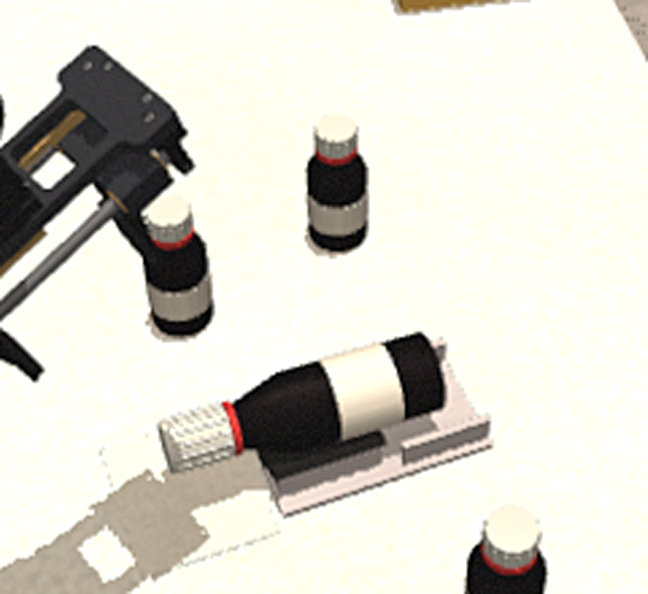

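The bottle lies level in the trough. The model outline with the foot at about x = 47 mm matches in both views. Handing in.

Run:
```python
from cell import env
print(env.sign_off()); print(env.get_obs()["time_s"])
```

```text
the job is handed in; nothing more can be done
None
the job is handed in; nothing more can be done
```

I tipped the tall bottle over the lip with its cap loosely caged between the open fingers, and lowered it on the lower finger until it lay in the trough. I then backed the hand clear and handed the job in at about 20.6 s. I never closed the fingers on the cap, and wrist force readings between moves stayed under about 2 N.

**Last checks:** both cameras showed the bottle lying in line with the cradle, cap over the drip card, small bottles not visibly moved, and the hand about 0.2 m up and well away from it. When the finger moved another 7 mm down, the bottle stayed put, so it was resting on its own.

**What did not go as planned:**
- **Foot position:** the bottle slid towards +x during the last third. Its foot ended at about x = 47 mm, near the far end of the expected 10 to 50 mm, and my measurement is only good to about 3 mm.
- **Finger overlap:** during that slide the lower fingertip was only 2–5 mm under the cap's rim.
- **Tilt reading:** a silhouette fit just before I withdrew the hand gave about 88°, while the final overlays matched a level bottle to within 1–2 pixels. I put the difference down to calibration and yaw error.
- **Early reach test:** a trial pose over the empty card could not be fully reached, so I used a smaller hand tilt.

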